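# Strip the polishing wheel's hub and put its set away, with a strayed collar back to stock

## Task

The wheel is due to come off: the hub nut is already unscrewed, so lift the hub parts off the spindle and put each away flat in its own place: the nut in the small round dish, the hub's collar down on the thin-post stand, and the clamp flange, boss up, inside the rim of the large rubber-floored rest. A bigger collar has strayed onto the thin-post stand: put it back in stock, on top of its fellow on the thick post, so that the hub's own collar can have its place. Set every part down rather than dropping it.

Things in the scene. Friction and masses are not known exactly. Their poses are not given: they have to be found in the camera images.
- scaife: Fixed polishing wheel: grey metal disc 290 mm across, face 20 mm above the bench, with a black skirt and a thin ring round it (320 mm). Upright spindle at its centre: 24 mm thick up to 58 mm above the bench, tapering to a 16 mm threaded end, top at 77 mm. On it, all loose, from below: clamp flange, collar, nut. Origin: on the spindle's axis at bench level, z up.
- nut: Dark steel hexagon nut, top of the hub stack: 30 mm across flats, 16 mm high, hole 20 mm, about 70 g. Underside 64 mm above the bench at the start. Just lift it, no unscrewing. Origin: centre of its underside, z up along the hole; its flats face along its own +x and every 60 degrees from there. Either face may be down.
- collar: The hub's own collar, under the nut: plain bright steel ring, 46 mm outside, hole 28 mm, 16 mm high, about 130 g; at the start its underside is 48 mm above the bench. Origin: centre of its underside, z along the hole. Either face may be down.
- flange: Clamp flange, lowest of the hub stack, on the wheel face: bright aluminium plate 92 mm across and 12 mm thick with a round boss on top, 54 mm across, 16 mm high (28 mm in all); hole 28 mm right through; about 290 g. Grip it by the boss. Origin: centre of its underside (20 mm above the bench at the start), z up through the boss.
- odd_collar: The collar that lies in the wrong place: plain bright steel ring of the bigger size, 58 mm outside, hole 44 mm, 16 mm high, about 120 g. At the start it lies flat on the thin-post stand, the thin post standing loosely in its hole. Origin: centre of its underside (8 mm above the bench at the start), z along the hole. Either face may be down.
- nut_dish: Small shallow round aluminium dish, the nut's place: 72 mm outside, 64 mm inside, rim 11 mm high, inner floor 6 mm above the bench. Fixed. Origin: centre of its underside, on the bench.
- flange_rest: Large shallow round wooden rest with a black rubber floor, the flange's place: 124 mm outside, 116 mm inside, rim 14 mm high, floor 8 mm above the bench. Fixed. Origin: centre of its underside, on the bench.
- collar_stand: Thin-post stand, the place of the hub's collar: round black base 68 mm across and 8 mm thick with an upright aluminium post 12 mm thick, its top 38 mm above the bench. Fixed. The collar belongs flat on the base with the post through its hole. Origin: on the post's axis at bench level.
- stock_stand: Fixed stand for the bigger collars: black base 74 mm across, 8 mm thick; upright post 30 mm thick, top 46 mm above the bench, too thick for the hub's collar. One loose bigger collar (58 mm outside, 16 mm high) lies round the post and stays, its top 24 mm above the bench; the odd collar goes flat on top of it, round the post. Origin: post's axis, bench level.
- stock_collar: The odd collar's fellow, of the same bigger size (58 mm outside, hole 44 mm, 16 mm high), plain bright steel, loose; it lies flat round the thick post of the stock stand from the start and stays there. Origin: centre of its underside (8 mm above the bench), z along the hole.
Things that resemble listed ones, but are neither listed nor needed, are in the scene too. What is shaped like the odd_collar but pink or purple is not meant.

How it is judged (in metres and radians):
At the end, for the whole second after the job is handed in: Flat, released, at rest: nut on the dish floor (within 18 mm of its centre), hub collar on the thin-post base (11), bigger collar on its fellow on the thick post (11), flange boss up on its rest (15); heights within 3 mm, tilt 0.1 rad; the fellow still flat on the thick-post base (horizontal distance between nut and nut_dish below 0.018 m and (height (world z) of nut between 0.003 and 0.009 m or (height (world z) of nut between 0.019 and 0.025 m and angle between nut's own z axis and vertical above 2.5 rad)) and angle between the z axis of nut and the z axis of nut_dish, either way round below 0.12 rad and linear speed of each of nut, collar, odd_collar, flange, stock_collar below 0.02 m/s and angular speed of each of nut, collar, odd_collar, flange, stock_collar below 0.3 rad/s and contact force between each of nut, collar, odd_collar, flange, stock_collar and the fingers below 0.1 N and horizontal distance between collar and collar_stand below 0.011 m and (height (world z) of collar between 0.005 and 0.011 m or (height (world z) of collar between 0.021 and 0.027 m and angle between collar's own z axis and vertical above 2.5 rad)) and angle between the z axis of collar and the z axis of collar_stand, either way round below 0.12 rad and horizontal distance between each of odd_collar, stock_collar and stock_stand below 0.011 m and (height (world z) of odd_collar between 0.021 and 0.027 m or (height (world z) of odd_collar between 0.037 and 0.043 m and angle between odd_collar's own z axis and vertical above 2.5 rad)) and angle between the z axis of each of odd_collar, stock_collar and the z axis of stock_stand, either way round below 0.12 rad and horizontal distance between flange and flange_rest below 0.015 m and height (world z) of flange between 0.005 and 0.011 m and angle between flange's own z axis and vertical below 0.1 rad and (height (world z) of stock_collar between 0.005 and 0.011 m or (height (world z) of stock_collar between 0.021 and 0.027 m and angle between stock_collar's own z axis and vertical above 2.5 rad))); the robot touches nothing.
It fails at once if a part is dropped (it falls freely faster than 0.75 m/s, that is from more than about 28 mm) ((contact force between nut and the fingers below 0.05 N and linear speed of nut above 0.75 m/s) or (contact force between collar and the fingers below 0.05 N and linear speed of collar above 0.75 m/s) or (contact force between odd_collar and the fingers below 0.05 N and linear speed of odd_collar above 0.75 m/s) or (contact force between flange and the fingers below 0.05 N and linear speed of flange above 0.75 m/s)).
It also fails if it takes over 125 s, if anything falls off the work surface, if the arm or the gripper's body presses on something with over 40 N, if the wrist force passes 120 N, or if a joint passes its speed limit or range.

## Robot

A 7-joint arm with a two-finger parallel gripper is mounted at the origin on the work surface. World frame = base frame: x ahead of the robot, y to its left, z up, the work surface at z = 0. Lengths are in mm, angles in rad, forces in N, time in s.
With the tool pointing down it reaches from about 425 to 800 mm from the base axis. Payload 8.3 kg.
Tool frame: the origin (TCP) lies midway between the tips of the shut fingers; the grasp point (between the pads) lies 19 mm behind it; z points along the fingers, y is the direction in which the jaws open and shut (so a half turn about z gives the same grasp; the last joint's range is limited). The gripper opens to 85 mm and grips with 20 to 120 N. Pads are 22 mm wide; open, the fingers measure 114 mm over their backs; the gripper's body (76 mm by 85 mm) begins 54 mm behind the grasp point. The pads swing forward as they close: fully open they stand 13 mm farther back than shut.
Start: joints at [-0.063, 0.383, 0.016, 1.37, -0.006, 1.388, -0.046], TCP at [624.982, 0.047, 231.279] pointing down, gripper open.
Joint ranges: [-2.95, 2.95], [-0.25, 2.06], [-1.52, 1.56], [0.18, 2.33], [-1.44, 4.58], [0.02, 2.06], [-3.01, 3.01]. Speed limits (rad/s): [2.39, 2.39, 3.01, 3.01, 3.14, 3.14, 3.14].

## Interface

Orientations are given as a rotation vector (axis times angle).
In Python, from plant import observe, optics, order gives the robot as it stands.
- The arm moves only by the tool move_arm, never from a script. Its argument "motion" is a list of rows, each a list of 7 numbers: the shift along the tool's x, y, z in units of 30 mm (1.0 is 30 mm), then the turn, a rotation vector about the tool's x, y, z in units of 10 degrees (1.0 is 10 degrees), then the closure in counts, from 0 (fully open) to 255 (shut). In form: [[x, y, z, ax, ay, az, gripper], ...]. A call has 1 to 10 rows; each row shifts and turns the commanded pose from where the row before left it, along the tool's axes as they then stand; what a row does not reach is not made up. A row lasts 1/8 s, in which the tool goes at most 62.5 mm and 10.7 degrees, less where a joint would pass 70% of its speed; a pose out of reach is approached as far as the arm can. A call is refused whole if a number of a shift passes 1 or a number of a turn 1, either way. A call with a gripper value outside its range is refused whole. The fingers move at their own pace and stop on an object; "newtons" is the grip in N (left out, the last holds). Time passes only in rows, so rows that do not move let the fingers close. It gives the time, the measured TCP pose, the force and the opening at its end, in the units of the state.
- observe(): the state, without advancing time (a new reading comes with each control period).
- optics.capture(name): name is "scene" or "side" or "wrist"; returns the picture (480x640x3 uint8, red, green, blue); there is no depth.
- optics.calibration(name): a dict with "fx", "fy", "cx", "cy" (pixels), "T" (4x4, takes a point from camera to world coordinates); the wrist camera has in their place "tool_from_camera" (4x4, takes a point from camera to tool coordinates, whose origin is the TCP and whose axes are the flange's). Camera axes: x right, y down, z forward; pixel columns grow to the right and rows downward; lengths in mm; the calibration is good to about 2 mm. A picture is of the moment at which its call begins: read the wrist's pose just before it. calibration takes no time and is no camera call.
- order.close_job(): hands the job in, once; it reports no verdict.
The state is a dict: "clock": time; "qpos": joint angles; "joint_vel": joint speeds; "joint_torque": joint torques, N m; "position": TCP position; "orientation": TCP orientation; "contact_force": force on the tool from outside, world axes, zero at the start; "wrist_torque": the same for the moment, N m; "width": opening from 0.0 (shut) to 1.0 (fully open).
Only numpy, scipy, OpenCV 4.12 (cv2) and the standard library are available. Lean on these libraries where they do the work, as an engineer would, in place of code of your own. Each camera call takes 0.05 s, during which the arm holds its last target.

## Working session

There is one attempt and no reset: what is moved stays moved. The work goes in short steps, Python scripts to look and compute and a tool call to move; the robot and the scene stay as the last step left them, time stands still between calls to the robot, and variables do not carry over. Pictures are saved under pics/ and viewed, and the job is handed in when it is done.

Besides the shell and the picture viewer there is one more tool, called after "Request:" in YAML: its name, and indented under it one key for each argument. move_arm: Moves the arm, as the interface text tells. Its arguments: {"type":"object","properties":{"motion":{"type":"array","items":{"type":"array","items":{"type":"number"}}},"newtons":{"type":"number"}},"required":["motion"]}

```bash
ls; mkdir -p pics; python3 - <<'E'
from plant import observe, optics, order
import cv2
print(observe())
for n in ("scene","side","wrist"):
    im=optics.capture(n); cv2.imwrite(f"pics/{n}0.png",im[:,:,::-1]); print(n,optics.calibration(n))
E
```

```text
pics
{'clock': 0.0, 'qpos': array([-0.06287585,  0.38427657,  0.01638979,  1.37115673, -0.00626932,
        1.38822523, -0.04649754]), 'joint_vel': array([ 2.91384420e-05, -5.04070022e-04, -1.03506235e-03,  1.74534524e-03,
        1.47040878e-03, -2.10330752e-03, -1.07301916e-03]), 'joint_torque': array([-4.50568632e-04, -6.27588844e+01,  8.43669288e-01, -3.71825659e+01,
        1.65239023e-02,  1.39937960e-02, -1.08329079e-04]), 'position': array([6.24487144e+02, 5.32149610e-05, 2.30253917e+02]), 'orientation': array([-2.2204346 , -2.2205078 ,  0.00231973]), 'contact_force': array([-0.75852135, -0.16987156, -0.54716272]), 'wrist_torque': array([0.04840099, 0.05892662, 0.02500942]), 'width': 0.9978675788170093}
scene {'fx': 552.4716545290012, 'fy': 552.4716545290012, 'cx': 314.8776807506059, 'cy': 239.11454801537633, 'T': array([[ 3.50120034e-01,  4.82871007e-01, -8.02652822e-01,
         1.32578326e+03],
       [ 9.36676593e-01, -1.87136215e-01,  2.96001686e-01,
        -3.87987451e+02],
       [-7.27477860e-03, -8.55462230e-01, -5.17814107e-01,
         6.57718831e+02],
       [ 0.
[... 298 characters left out ...]
92557490e-01,  8.15113858e-01,
        -8.65591511e+02],
       [ 2.02463145e-02, -8.59031477e-01, -5.11522246e-01,
         5.84766641e+02],
       [ 0.00000000e+00,  0.00000000e+00,  0.00000000e+00,
         1.00000000e+00]])}
wrist {'fx': 417.79010875753755, 'fy': 417.79010875753755, 'cx': 317.3499739418637, 'cy': 245.50600416028462, 'tool_from_camera': array([[-9.62736084e-04, -9.48082192e-01, -3.18023947e-01,
         8.09282514e+01],
       [ 9.99999438e-01, -7.71862001e-04, -7.26193511e-04,
        -7.11341043e-02],
       [ 4.43020536e-04, -3.18024467e-01,  9.48082402e-01,
        -1.43521459e+02],
       [ 0.00000000e+00,  0.00000000e+00,  0.00000000e+00,
         1.00000000e+00]])}
```

View pics/scene0.png

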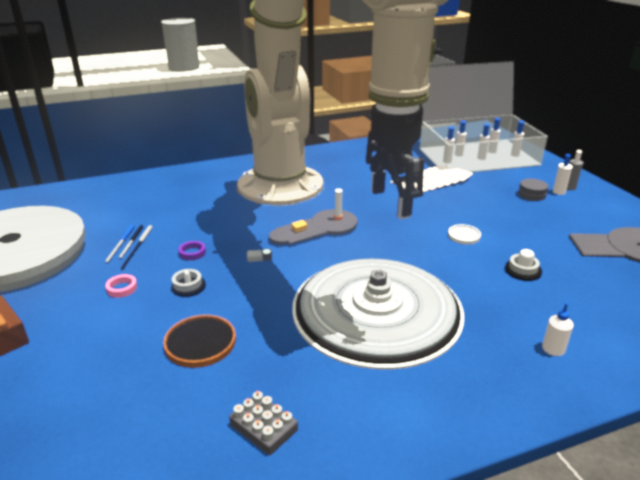

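View pics/side0.png

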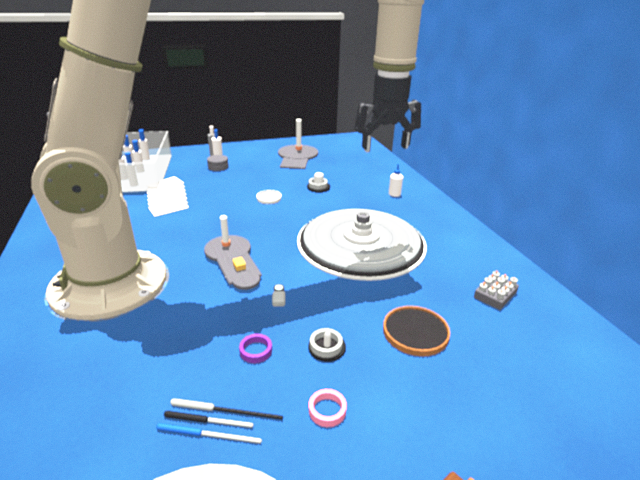

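View pics/wrist0.png

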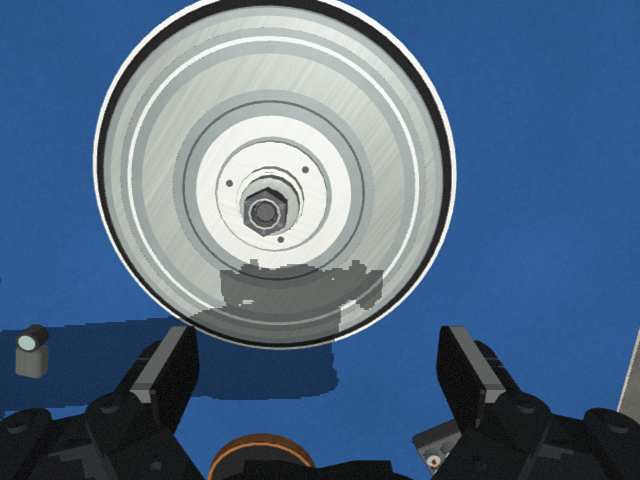

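Scene picture: the hub stack is at (378,290). The odd collar on the thin post is at (188,281), the stock stand with a thick post is at (524,264), the orange-rimmed rest is at (200,340), and a small pale dish is at (465,234). The pink ring (122,286) and purple ring (192,250) are the excluded decoys. Next come enlarged crops and ray casts.

```bash
cat > h.py <<'E'
import numpy as np, cv2
from scipy.spatial.transform import Rotation as R
from plant import observe, optics
def camT(name, st=None):
    c=optics.calibration(name)
    if name!="wrist": return c,np.array(c["T"])
    st=st or observe()
    T=np.eye(4);T[:3,:3]=R.from_rotvec(st["orientation"]).as_matrix();T[:3,3]=st["position"]
    return c,T@np.array(c["tool_from_camera"])
def ray(name,u,v,z,st=None):
    c,T=camT(name,st)
    d=T[:3,:3]@np.array([(u-c["cx"])/c["fx"],(v-c["cy"])/c["fy"],1.0]);o=T[:3,3]
    return (o+d*(z-o[2])/d[2])
def rays(name,pts,z,st=None):
    return np.array([ray(name,u,v,z,st)[:2] for u,v in pts])
def circ(P):
    A=np.c_[2*P,np.ones(len(P))];b=(P**2).sum(1);s=np.linalg.lstsq(A,b,rcond=None)[0]
    return s[:2],np.sqrt(s[2]+s[:2]@s[:2])
def proj(name,p,st=None):
    c,T=camT(name,st);q=np.linalg.inv(T)@np.r_[p,1]
    return c["fx"]*q[0]/q[2]+c["cx"],c["fy"]*q[1]/q[2]+c["cy"]
def crop(im,u,v,r,s,name):
    p=im[max(0,v-r):v+r,max(0,u-r):u+r];p=cv2.resize(p,None,fx=s,fy=s,interpolation=cv2.INTER_CUBIC);return p
E
python3 - <<'E'
from h import *
S=cv2.imread("pics/scene0.png");D=cv2.imread("pics/side0.png")
a=[crop(S,u,v,32,4,0) for u,v in((188,281),(524,264),(465,234))]+[crop(D,u,v,32,4,0) for u,v in((327,344),(318,184),(269,197))]
a=[cv2.resize(x,(256,256)) for x in a]
cv2.imwrite("pics/c1.png",np.vstack([np.hstack(a[:3]),np.hstack(a[3:])]))
for n,s,d,z in(("odd",(188,276),(327,340),24),("stock",(524,268),(318,186),8),("dish",(465,234),(269,197),11),("rest",(200,340),(417,330),14),("nut",(379,273),(363,215),80)):
    print(n,ray("scene",*s,z).round(),ray("side",*d,z).round())
print(ray("wrist",265,212,78).round())
E
```

```text
odd [ 385. -312.   24.] [ 386. -319.   24.]
stock [585. 348.   8.] [581. 345.   8.]
dish [426. 310.  11.] [415. 303.  11.]
rest [ 572. -324.   14.] [ 559. -332.   14.]
nut [585.  10.  80.] [586.   4.  80.]
[586.   7.  78.]
```

View pics/c1.png

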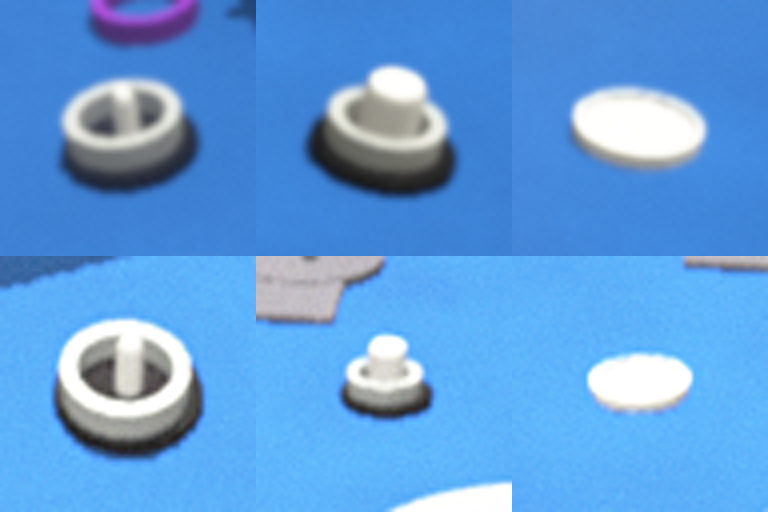

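All three match the description: the odd collar stands on the thin post, the stock collar on the thick post, and the dish is plain. I'll start by looking down over the odd collar.

Request:
move_arm:
  motion:
    - [-0.5, -0.4, 0, 0, 0, 0, 0]
    - [-1, -0.8, 0, 0, 0, 0, 0]
    - [-1, -0.8, 0, 0, 0, 0, 0]
    - [-1, -0.8, 0, 0, 0, 0, 0]
    - [-1, -0.8, 0, 0, 0, 0, 0]
    - [-1, -0.8, 0, 0, 0, 0, 0]
    - [-1, -0.8, 0, 0, 0, 0, 0]
    - [-1, -0.8, 0, 0, 0, 0, 0]
    - [-1, -0.8, 0, 0, 0, 0, 0]
    - [-1, -0.8, 0, 0, 0, 0, 0]
  newtons: 50

```text
clock: 1.4
position: [394.7, -286.4, 231.3]
orientation: [2.223, 2.22, 0.0]
contact_force: [0.9, 0.1, -0.5]
width: 0.999
```

```bash
python3 - <<'E'
from h import *
st=observe();im=optics.capture("wrist")[:,:,::-1];cv2.imwrite("pics/w1.png",im);print(st["position"],st["orientation"],st["clock"],st["joint_vel"].round(3))
np.save("w1.npy",np.r_[st["position"],st["orientation"]])
E
```

```text
[ 394.73450114 -286.43478451  231.3394996 ] [2.22281337e+00 2.21996825e+00 4.53923729e-04] 1.4 [ 0.36  -0.062  0.272  0.072 -0.008 -0.008  0.63 ]
```

View pics/w1.png

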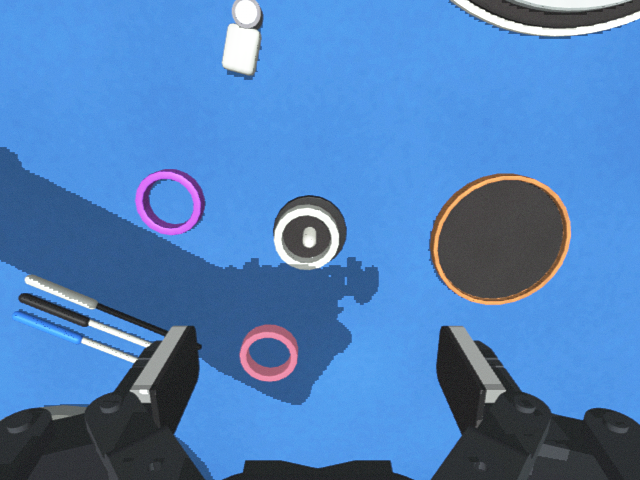

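```bash
python3 - <<'E'
from h import *
st=observe();im=np.ascontiguousarray(optics.capture("wrist")[:,:,::-1]);cv2.imwrite("pics/w2.png",im);print(st["position"],np.abs(st["joint_vel"]).max())
cv2.imwrite("pics/w2c.png",np.hstack([crop(im,310,237,50,6,0)]))
g=cv2.cvtColor(im,cv2.COLOR_BGR2GRAY);hsv=cv2.cvtColor(im,cv2.COLOR_BGR2HSV)
m=((g>190)&(hsv[...,1]<60)).astype(np.uint8)
m2=np.zeros_like(m);m2[190:290,260:360]=m[190:290,260:360]
cs,h=cv2.findContours(m2,cv2.RETR_CCOMP,cv2.CHAIN_APPROX_NONE)
for c in cs:
    if len(c)>20:
        c=c[:,0,:].astype(float)
        for z in(24,38): print(len(c),c.mean(0).round(1),z,circ(rays("wrist",c,z,st)))
# rest: orange
m=((hsv[...,0]<22)&(hsv[...,1]>110)&(g>90)).astype(np.uint8);m[:,:400]=0;m[330:]=0
cs,_=cv2.findContours(m,cv2.RETR_CCOMP,cv2.CHAIN_APPROX_NONE)
for c in cs:
    if len(c)>100:
        c=c[:,0,:].astype(float); print("rest",len(c),circ(rays("wrist",c,14,st)))
E
```

```text
[ 390.82508566 -291.34552077  231.53237115] 0.11313091341403683
50 [313.9 231.1] 24 (array([ 387.40171562, -315.66288392]), np.float64(6.84717281568808))
50 [313.9 231.1] 38 (array([ 387.56766615, -311.45347334]), np.float64(6.5739904088657))
179 [310.8 232.6] 24 (array([ 384.48225435, -317.23839212]), np.float64(28.115965892706015))
179 [310.8 232.6] 38 (array([ 384.76468294, -312.96612332]), np.float64(26.994220109492396))
140 [311. 233.] 24 (array([ 384.51738909, -317.33465683]), np.float64(22.44417767292982))
140 [311. 233.] 38 (array([ 384.79841591, -313.05854735]), np.float64(21.548719848069094))
rest 420 (array([ 560.41952199, -323.54131868]), np.float64(61.66156377164058))
rest 400 (array([ 560.88428818, -323.38003883]), np.float64(57.14132370026102))
```

View pics/w2c.png

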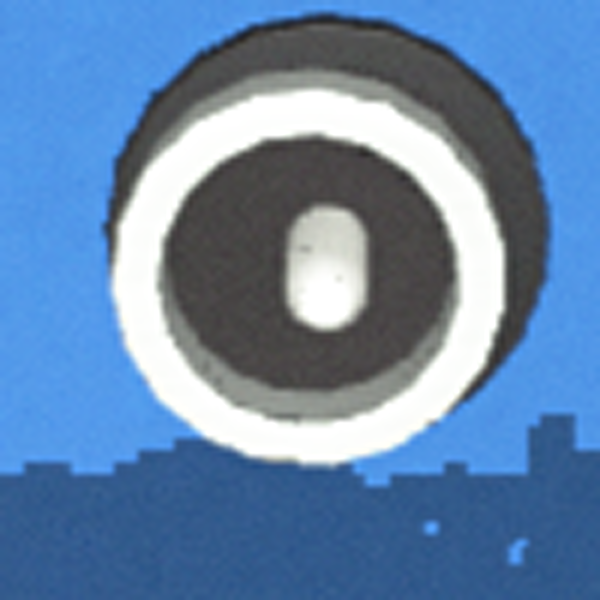

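Request:
move_arm:
  motion:
    - [0, 0, 1, 0, 0, 0, 0]
    - [-0.5, 0, 1, 0, 0, 0, 0]
    - [-0.4, -0.2, 1, 0, 0, 0, 0]
    - [0, 0, 1, 0, 0, 0, 0]
    - [0, 0, 0, 0, 0, 0, 0]
    - [0, 0, 0, 0, 0, 0, 0]

```text
clock: 2.25
position: [391.2, -312.2, 112.5]
orientation: [2.221, 2.221, 0.001]
contact_force: [-0.0, 0.2, -0.1]
width: 0.999
```

```bash
cat >> h.py <<'E'
def go(x,y,z,yaw=None):
    """rows units from present measured to target, in tool axes"""
    st=observe();M=R.from_rotvec(st["orientation"]).as_matrix()
    d=M.T@(np.array([x,y,z])-st["position"])
    print("t",round(st["clock"],2),"pos",st["position"].round(1),"vel",np.abs(st["joint_vel"]).max().round(3),"tilt",np.degrees(np.arccos(-M[2,2])).round(2),"toolx",M[:,0].round(3),"F",st["contact_force"].round(1),"w",round(st["width"]*85,1))
    print("units",(d/30).round(2))
E
python3 -c "
from h import *
go(384.5,-317.3,8)"
```

```text
t 2.25 pos [ 391.2 -312.2  112.5] vel 0.016 tilt 0.07 toolx [-0.  1. -0.] F [-0.   0.2 -0.1] w 84.9
units [-0.17 -0.23  3.48]
```

```bash
cat >> h.py <<'E'
def ringfit(u,v,r,z,thr=190,st=None,im=None,rr=(0,999),smax=60,dark=False,save=None):
    st=observe();im=np.ascontiguousarray(optics.capture("wrist")[:,:,::-1])
    if save: cv2.imwrite(save,im)
    g=cv2.cvtColor(im,cv2.COLOR_BGR2GRAY);s=cv2.cvtColor(im,cv2.COLOR_BGR2HSV)[...,1]
    m=((g<thr) if dark else ((g>thr)&(s<smax))).astype(np.uint8)
    k=np.zeros_like(m);k[max(0,v-r):v+r,max(0,u-r):u+r]=1;m*=k
    cs,_=cv2.findContours(m,cv2.RETR_CCOMP,cv2.CHAIN_APPROX_NONE)
    for c in cs:
        if len(c)>40:
            c=c[:,0,:].astype(float);p,q=circ(rays("wrist",c,z,st))
            e=np.abs(np.hypot(*(rays("wrist",c,z,st)-p).T)-q).max()
            if rr[0]<q<rr[1]: print("px",c.mean(0).round(),"ctr",p.round(1),"r",q.round(1),"maxerr",e.round(1))
E
python3 -c "
from h import *
print(proj('wrist',[384.5,-317.3,24]))
ringfit(305,235,100,24,save='pics/w3.png')"
```

```text
(np.float64(306.2410377915356), np.float64(258.5917382922894))
px [311. 255.] ctr [ 387.6 -315.6] r 7.4 maxerr 3.8
px [307. 250.] ctr [ 384.6 -316.9] r 25.7 maxerr 4.0
```

View pics/w3.png

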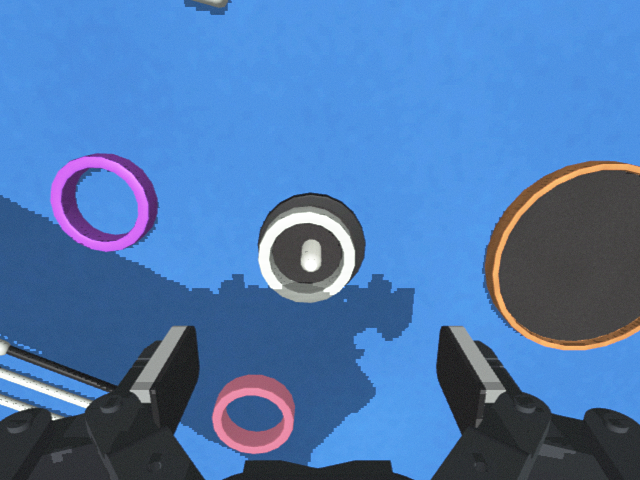

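The odd collar is confirmed at (384.6,-317), pixel (307,255). Descending to grip it.

Request:
move_arm:
  motion:
    - [-0.16, -0.22, 1, 0, 0, 0, 0]
    - [0, 0, 1, 0, 0, 0, 0]
    - [0, 0, 1, 0, 0, 0, 0]
    - [0, 0, 0.48, 0, 0, 0, 0]
    - [0, 0, 0, 0, 0, 0, 100]
    - [0, 0, 0, 0, 0, 0, 255]
    - [0, 0, 0, 0, 0, 0, 255]
    - [0, 0, 0, 0, 0, 0, 255]
    - [0, 0, 0, 0, 0, 0, 255]

```text
clock: 3.42
position: [385.1, -317.3, 8.7]
orientation: [2.22, 2.22, 0.001]
contact_force: [-1.7, 2.5, 4.7]
width: 0.662
```

```bash
python3 -c "
from h import *
go(384.5,-317.3,150)
cv2.imwrite('pics/w4.png',optics.capture('wrist')[:,:,::-1])"
```

```text
t 3.42 pos [ 385.1 -317.3    8.7] vel 0.003 tilt 0.12 toolx [ 0.     1.    -0.001] F [-1.7  2.5  4.7] w 56.2
units [-0.01 -0.01 -4.71]
```

View pics/w4.png

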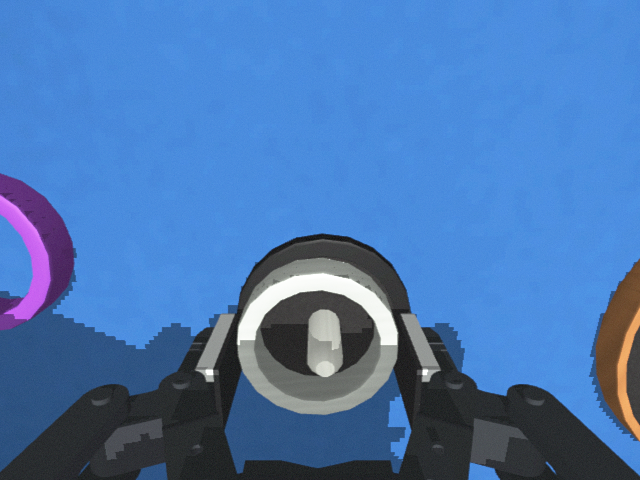

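Request:
move_arm:
  motion:
    - [0, 0, -0.5, 0, 0, 0, 255]
    - [0, 0, -1, 0, 0, 0, 255]
    - [0, 0, -1, 0, 0, 0, 255]
    - [0, 0, -1, 0, 0, 0, 255]
    - [0.5, 0.1, -0.6, 0, 0, 0, 255]
    - [1, 0.32, 0, 0, 0, 0, 255]
    - [1, 0.32, 0, 0, 0, 0, 255]
    - [1, 0.32, 0, 0, 0, 0, 255]
    - [1, 0.32, 0, 0, 0, 0, 255]
    - [1, 0.32, 0, 0, 0, 0, 255]

```text
clock: 4.72
position: [436.0, -151.1, 131.7]
orientation: [2.22, 2.22, 0.002]
contact_force: [-0.2, -0.7, -1.7]
width: 0.658
```

Request:
move_arm:
  motion:
    - [1, 0.32, 0, 0, 0, 0, 255]
    - [1, 0.32, 0, 0, 0, 0, 255]
    - [1, 0.32, 0, 0, 0, 0, 255]
    - [1, 0.32, 0, 0, 0, 0, 255]
    - [1, 0.32, 0, 0, 0, 0, 255]
    - [1, 0.32, 0, 0, 0, 0, 255]
    - [1, 0.32, 0, 0, 0, 0, 255]
    - [1, 0.32, 0, 0, 0, 0, 255]
    - [1, 0.32, 0, 0, 0, 0, 255]
    - [1, 0.32, 0, 0, 0, 0, 255]

```text
clock: 5.98
position: [532.2, 149.1, 131.8]
orientation: [2.221, 2.22, 0.002]
contact_force: [0.5, 0.4, -1.4]
width: 0.66
```

Request:
move_arm:
  motion:
    - [1, 0.32, 0, 0, 0, 0, 255]
    - [1, 0.32, 0, 0, 0, 0, 255]
    - [1, 0.32, 0, 0, 0, 0, 255]
    - [1, 0.32, 0, 0, 0, 0, 255]
    - [0.6, 0.2, 0, 0, 0, 0, 255]
    - [0, 0, 0, 0, 0, 0, 255]
    - [0, 0, 0, 0, 0, 0, 255]
    - [0, 0, 0, 0, 0, 0, 255]

```text
clock: 6.98
position: [576.1, 284.8, 130.4]
orientation: [2.223, 2.219, 0.0]
contact_force: [-0.6, -0.0, -1.3]
width: 0.658
```

```bash
python3 -c "
from h import *
go(583,346,130)
cv2.imwrite('pics/w5.png',optics.capture('wrist')[:,:,::-1])"
```

```text
t 6.97 pos [576.1 284.8 130.4] vel 0.002 tilt 0.05 toolx [ 0.002  1.    -0.001] F [-0.6 -0.  -1.3] w 55.9
units [2.04 0.23 0.01]
```

View pics/w5.png

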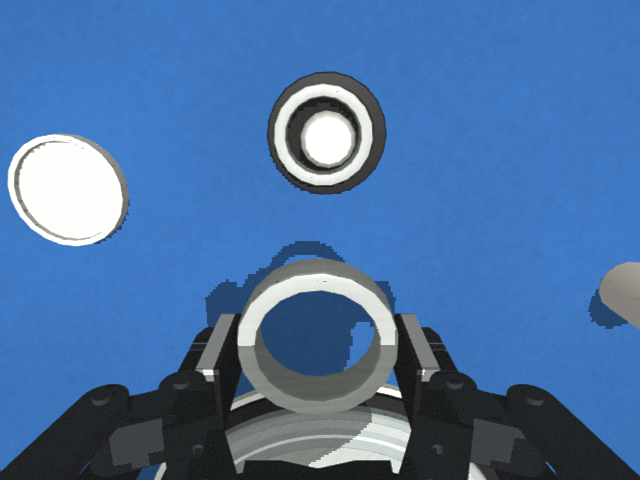

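```bash
python3 -c "
from h import *
print('post top');ringfit(327,138,34,46,thr=215)
print('ring');ringfit(325,135,60,24,thr=190)
print('base');ringfit(327,133,75,8,thr=70,dark=True)
print('dish');ringfit(68,190,68,11,thr=170)
im=cv2.imread('pics/w5.png');cv2.imwrite('pics/w5c.png',np.hstack([crop(im,326,133,65,6,0)]))
print('wheel shade');"
```

```text
post top
px [354. 162.] ctr [593.6 338.3] r 5.9 maxerr 4.1
px [328. 139.] ctr [581.5 348.5] r 12.1 maxerr 0.6
px [357. 111.] ctr [595.3 362.5] r 3.8 maxerr 3.5
ring
px [328. 139.] ctr [582.  347.4] r 13.9 maxerr 1.1
px [323. 135.] ctr [579.2 348.8] r 28.0 maxerr 0.5
px [323. 136.] ctr [579.2 348.8] r 22.6 maxerr 0.5
base
px [323. 135.] ctr [580. 348.] r 20.0 maxerr 6.0
px [326. 135.] ctr [581.4 348.1] r 36.4 maxerr 1.0
px [334. 126.] ctr [579.6 350.5] r 32.8 maxerr 4.3
dish
px [ 65. 191.] ctr [415.4 313.8] r 35.5 maxerr 0.6
px [ 33. 195.] ctr [415.6 313.8] r 31.0 maxerr 2.3
wheel shade
```

View pics/w5c.png

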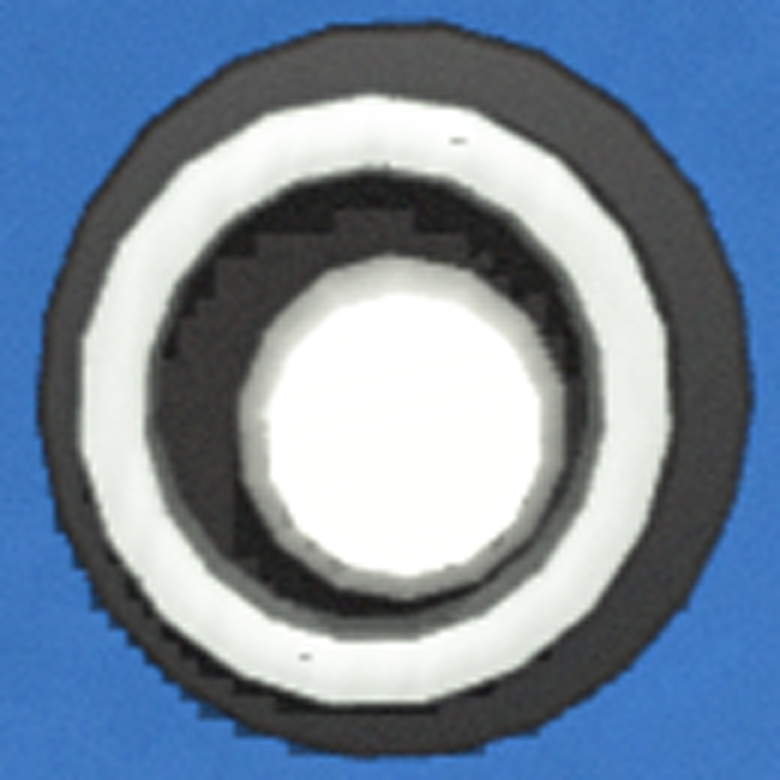

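Request:
move_arm:
  motion:
    - [0.7, 0.05, 0, 0, 0, 0, 255]
    - [0.7, 0.06, 0.5, 0, 0, 0, 255]
    - [0.72, 0.06, 1, 0, 0, 0, 255]
    - [0, 0, 0.5, 0, 0, 0, 255]
    - [0, 0, 0, 0, 0, 0, 255]
    - [0, 0, 0, 0, 0, 0, 255]

```text
clock: 7.98
position: [581.6, 349.5, 70.6]
orientation: [2.222, 2.22, 0.001]
contact_force: [-0.0, -0.1, -1.3]
width: 0.658
```

```bash
python3 -c "
from h import *
go(581.2,348.3,25)
cv2.imwrite('pics/w6.png',optics.capture('wrist')[:,:,::-1])"
```

```text
t 7.97 pos [581.6 349.5  70.6] vel 0.016 tilt 0.06 toolx [0.001 1.    0.   ] F [-0.  -0.1 -1.3] w 56.0
units [-0.04 -0.02  1.52]
```

View pics/w6.png

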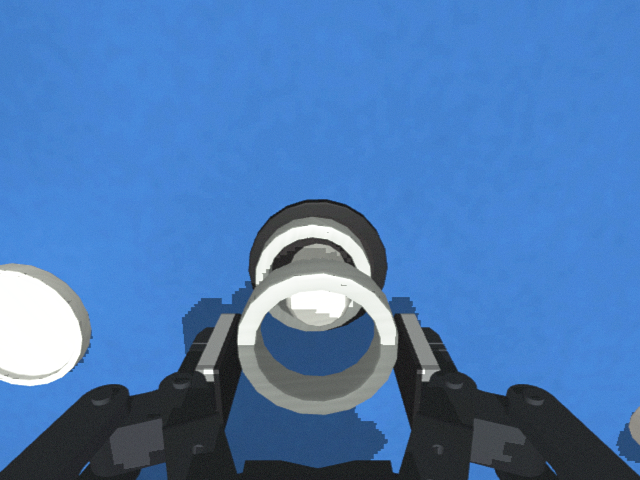

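Request:
move_arm:
  motion:
    - [-0.04, 0, 0.5, 0, 0, 0, 255]
    - [0, 0, 0.5, 0, 0, 0, 255]
    - [0, 0, 0.3, 0, 0, 0, 255]
    - [0, 0, 0.15, 0, 0, 0, 255]
    - [0, 0, 0.06, 0, 0, 0, 255]
    - [0, 0, 0, 0, 0, 0, 255]
    - [0, 0, 0, 0, 0, 0, 255]

```text
clock: 8.9
position: [581.1, 348.9, 24.9]
orientation: [2.221, 2.221, 0.001]
contact_force: [0.1, -0.1, -0.7]
width: 0.657
```

```bash
python3 -c "
from h import *
go(581.2,348.3,25)
cv2.imwrite('pics/w7.png',optics.capture('wrist')[:,:,::-1])"
```

```text
t 8.9 pos [581.1 348.9  24.9] vel 0.001 tilt 0.05 toolx [-0.     1.     0.001] F [ 0.1 -0.1 -0.7] w 55.8
units [-0.02  0.   -0.  ]
```

View pics/w7.png

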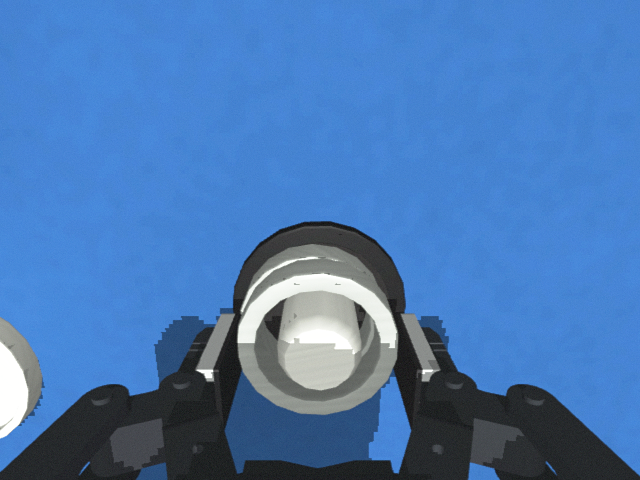

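Centred round the post and just touching. Releasing and rising.

Request:
move_arm:
  motion:
    - [0, 0, 0.02, 0, 0, 0, 255]
    - [0, 0, 0, 0, 0, 0, 60]
    - [0, 0, 0, 0, 0, 0, 0]
    - [0, 0, 0, 0, 0, 0, 0]
    - [0, 0, -0.5, 0, 0, 0, 0]
    - [-0.5, 0, -1, 0, 0, 0, 0]
    - [-1, 0, -1, 0, 0, 0, 0]
    - [-1, 0, -1, 0, 0, 0, 0]
    - [0, 0, 0, 0, 0, 0, 0]
    - [0, 0, 0, 0, 0, 0, 0]

```text
clock: 10.2
position: [580.6, 274.4, 129.4]
orientation: [-2.221, -2.222, -0.001]
contact_force: [-0.4, 0.6, 0.2]
width: 0.998
```

```bash
python3 -c "
from h import *
go(586,7,150)
ringfit(325,140,90,40,thr=190,save='pics/w8.png')"
```

```text
t 10.2 pos [580.6 274.4 129.4] vel 0.026 tilt 0.06 toolx [-0.     1.     0.001] F [-0.4  0.6  0.2] w 84.8
units [-8.91  0.18 -0.69]
px [347. 140.] ctr [586.2 344.7] r 13.4 maxerr 0.6
px [319. 118.] ctr [581.6 348.6] r 12.6 maxerr 0.7
px [318. 116.] ctr [580.9 348.8] r 27.9 maxerr 0.5
px [318. 117.] ctr [580.9 348.8] r 22.7 maxerr 0.4
```

View pics/w8.png

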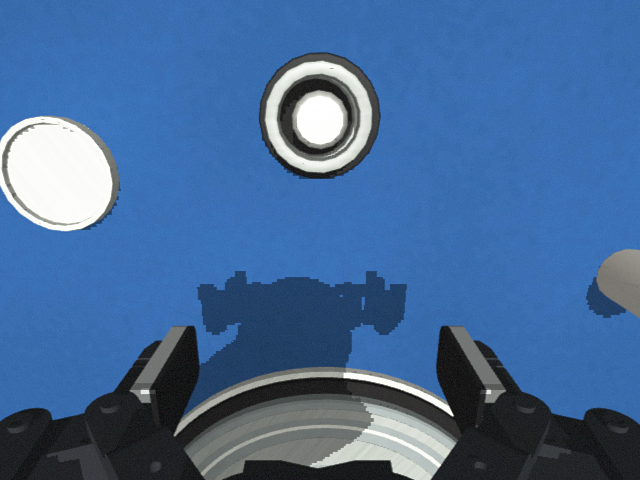

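Odd collar sits at (580.9,348.8), on the post axis (pixel 318,117). Now the hub.

Request:
move_arm:
  motion:
    - [-1, 0, -1, 0, 0, 0, 0]
    - [-1, 0.2, -0.5, 0, 0, 0, 0]
    - [-1, 0, -0.5, 0, 0, 0, 0]
    - [-1, 0, 0, 0, 0, 0, 0]
    - [-1, 0, 0, 0, 0, 0, 0]
    - [-1, 0, 0, 0, 0, 0, 0]
    - [-1, 0, 0, 0, 0, 0, 0]
    - [-1, 0, 0, 0, 0, 0, 0]
    - [-1, 0, 0, 0, 0, 0, 0]
    - [-0.8, 0, 0, 0, 0, 0, 0]

```text
clock: 11.5
position: [586.5, -20.3, 187.7]
orientation: [-2.219, -2.222, 0.002]
contact_force: [0.6, 0.5, -0.3]
width: 0.999
```

Request:
move_arm:
  motion:
    - [0, 0, 0, 0, 0, 0, 0]
    - [0, 0, 0, 0, 0, 0, 0]
    - [0, 0, 0, 0, 0, 0, 0]
    - [0, 0, 0, 0, 0, 0, 0]

```text
clock: 12.0
position: [586.9, -19.2, 188.9]
orientation: [-2.219, -2.223, -0.0]
contact_force: [0.6, -0.4, -0.2]
width: 0.999
```

```bash
python3 -c "
from h import *
go(586,7,70)
st=observe();np.save('w9.npy',np.r_[st['position'],st['orientation']])
im=optics.capture('wrist')[:,:,::-1];cv2.imwrite('pics/w9.png',im)
u,v=map(int,proj('wrist',[586,7,72]));print(u,v)
cv2.imwrite('pics/w9c.png',crop(np.ascontiguousarray(im),u,v,60,9,0))"
```

```text
t 12.0 pos [586.9 -19.2 188.9] vel 0.005 tilt 0.02 toolx [-0.002  1.     0.   ] F [ 0.6 -0.4 -0.2] w 84.9
units [ 0.87 -0.03  3.96]
316 196
```

View pics/w9c.png

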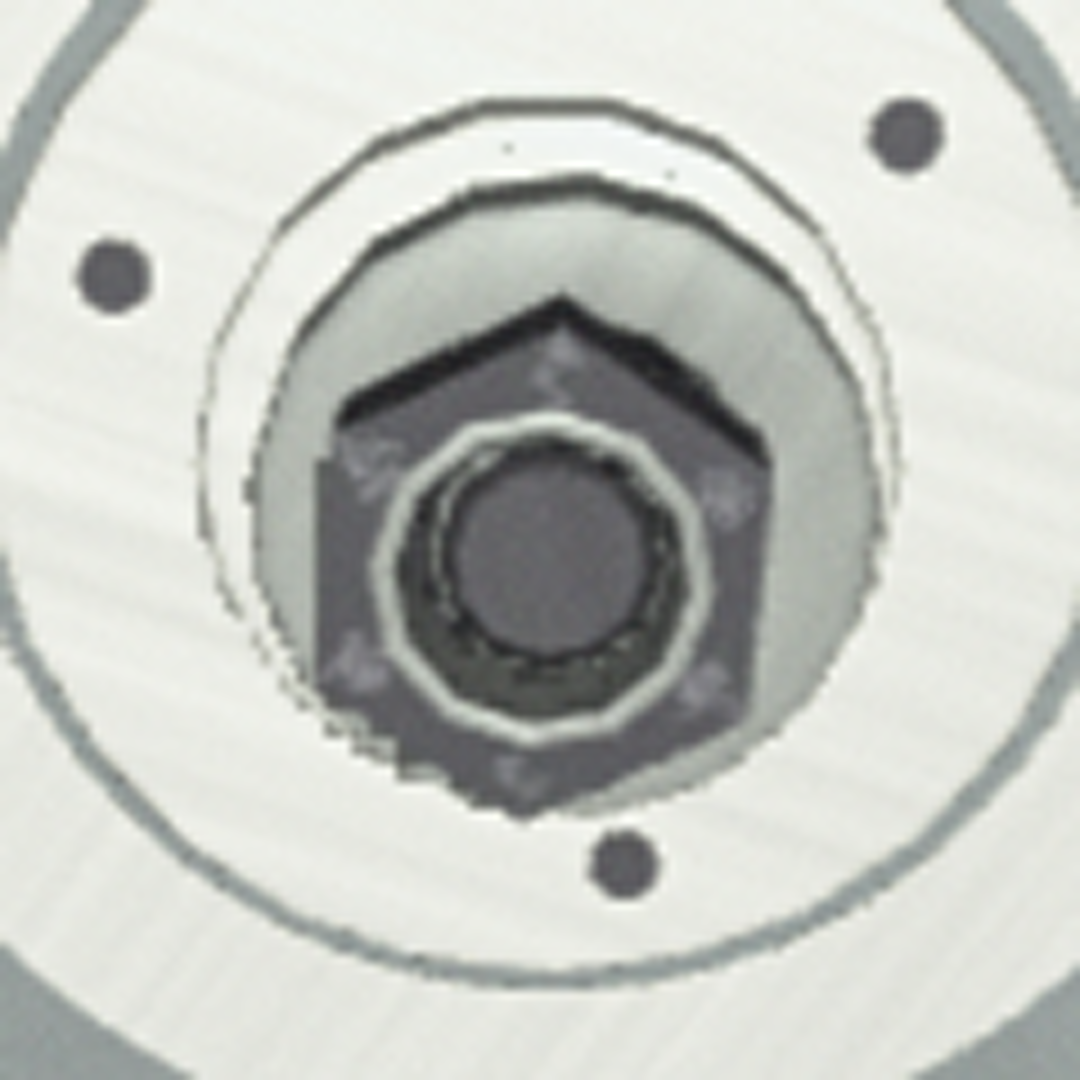

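```bash
python3 -c "
from h import *
P=np.array([(562,325),(770,465),(747,720),(523,818),(318,690),(333,430)])/9+np.array([316-60,196-60])
w=np.load('w9.npy');st=dict(position=w[:3],orientation=w[3:])
Q=rays('wrist',P,80,st);c=Q.mean(0);print(c,np.hypot(*(Q-c).T))
a=np.degrees(np.arctan2(*(Q-c).T[::-1]));print(a, ((a-30+30)%60-30).round(1))
# spindle top, collar/flange circle
H=np.array([(546,415),(708,575),(540,745),(373,570)])/9+[256,136];print('hole',circ(rays('wrist',H,80,st)))
S=np.array([(550,450),(655,560),(545,655),(450,555)])/9+[256,136];print('spindle',circ(rays('wrist',S,77,st)))
im=cv2.imread('pics/w9.png');print(observe()['qpos'])
"
```

```text
[585.91189034   6.5299932 ] [17.22515354 17.255839   17.35559296 17.13576535 17.37527473 17.35511856]
[  85.57798706   26.69282879  -35.28509804  -94.47622978 -152.87791917
  144.39222117] [-4.4 -3.3 -5.3 -4.5 -2.9 -5.6]
hole (array([585.79148034,   6.18692268]), np.float64(11.470896796301908))
spindle (array([586.62168236,   7.5513726 ]), np.float64(7.136538827514918))
[ 0.00610575  0.32573428 -0.03442003  1.54226784  0.01120996  1.2738606
 -0.02849238]
```

View pics/w9.png

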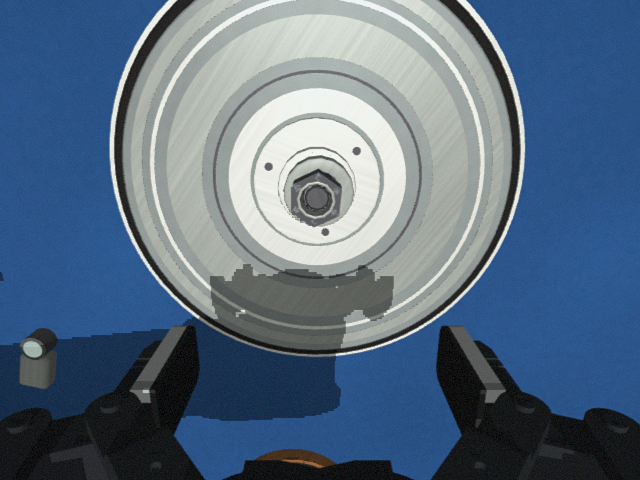

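Request:
move_arm:
  motion:
    - [0.5, -0.03, 0.5, 0, 0, 0, 0]
    - [0.36, 0, 1, 0, 0, 0.43, 0]
    - [0, 0, 0.5, 0, 0, 0, 0]
    - [0, 0, 0, 0, 0, 0, 0]
    - [0, 0, 0, 0, 0, 0, 0]

```text
clock: 12.68
position: [586.5, 4.9, 129.8]
orientation: [2.302, 2.136, 0.001]
contact_force: [0.9, 0.0, -0.3]
width: 1.001
```

```bash
python3 -c "
from h import *
go(585.9,6.5,70)
im=optics.capture('wrist')[:,:,::-1];cv2.imwrite('pics/w10.png',im)"
```

```text
t 12.68 pos [586.5   4.9 129.8] vel 0.007 tilt 0.07 toolx [ 0.075  0.997 -0.   ] F [ 0.9  0.  -0.3] w 85.1
units [ 0.05 -0.03  1.99]
```

View pics/w10.png

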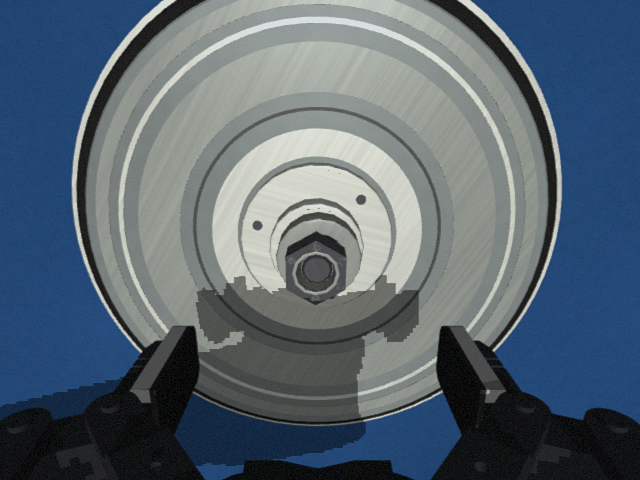

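Request:
move_arm:
  motion:
    - [0.05, -0.03, 1, 0, 0, 0, 0]
    - [0, 0, 0.7, 0, 0, 0, 0]
    - [0, 0, 0.29, 0, 0, 0, 80]
    - [0, 0, 0, 0, 0, 0, 120]
    - [0, 0, 0, 0, 0, 0, 255]
    - [0, 0, 0, 0, 0, 0, 255]
    - [0, 0, 0, 0, 0, 0, 255]
    - [0, 0, 0, 0, 0, 0, 255]
  newtons: 40

```text
clock: 13.72
position: [586.2, 7.0, 70.7]
orientation: [2.302, 2.135, 0.003]
contact_force: [-0.8, 1.0, 6.5]
width: 0.336
```

```bash
python3 -c "
from h import *
go(585.9,6.5,70)
im=optics.capture('wrist')[:,:,::-1];cv2.imwrite('pics/w11.png',im)"
```

```text
t 13.72 pos [586.2   7.   70.7] vel 0.001 tilt 0.14 toolx [0.075 0.997 0.   ] F [-0.8  1.   6.5] w 28.6
units [-0.02 -0.01  0.02]
```

View pics/w11.png

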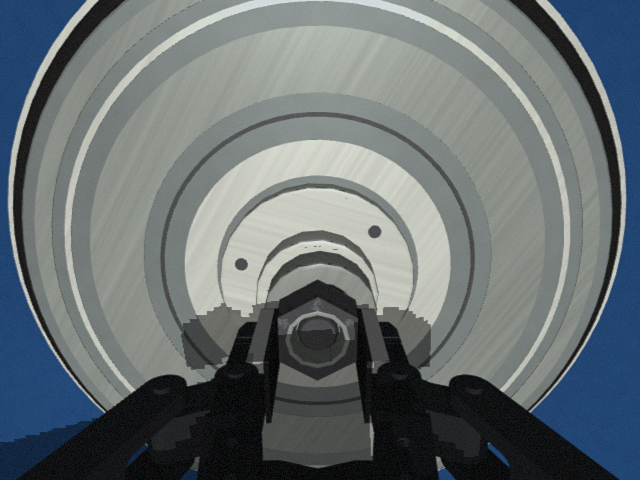

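Request:
move_arm:
  motion:
    - [0, 0, -0.3, 0, 0, 0, 255]
    - [0, 0, -0.7, 0, 0, 0, 255]
    - [0, 0, -1, 0, 0, 0, 255]
    - [0.3, -0.2, 0, 0, 0, 0, 255]
    - [1, -0.7, 0, 0, 0, 0, 255]
    - [1, -0.7, 0, 0, 0, 0, 255]
    - [1, -0.7, 0, 0, 0, 0, 255]
    - [1, -0.7, 0, 0, 0, 0, 255]
    - [1, -0.7, 0, 0, 0, 0, 255]
    - [1, -0.7, 0, 0, 0, 0, 255]

```text
clock: 15.02
position: [466.1, 206.5, 128.6]
orientation: [-2.302, -2.137, 0.002]
contact_force: [0.4, 0.4, -0.4]
width: 0.33
```

Request:
move_arm:
  motion:
    - [1, -0.7, 0, 0, 0, 0, 255]
    - [0.6, -0.7, 0, 0, 0, 0, 255]
    - [0, -0.4, 0, 0, 0, 0, 255]
    - [0, 0, 0, 0, 0, 0, 255]
    - [0, 0, 0, 0, 0, 0, 255]
    - [0, 0, 0, 0, 0, 0, 255]

```text
clock: 15.78
position: [418.3, 256.4, 129.3]
orientation: [2.305, 2.134, 0.0]
contact_force: [-0.5, 0.2, -0.6]
width: 0.335
```

```bash
python3 -c "
from h import *
go(415.5,313.8,12.7)
u,v=map(int,proj('wrist',[415.5,313.8,11]));print(u,v)
ringfit(u,v,70,11,thr=170,save='pics/w12.png')"
```

```text
t 15.78 pos [418.3 256.4 129.3] vel 0.005 tilt 0.01 toolx [ 0.077  0.997 -0.   ] F [-0.5  0.2 -0.6] w 28.4
units [ 1.9  -0.24  3.89]
305 146
px [306. 144.] ctr [415.8 313.7] r 35.4 maxerr 0.5
px [357. 149.] ctr [435.2 311.3] r 13.1 maxerr 2.1
px [276. 167.] ctr [415.6 313.6] r 31.4 maxerr 1.3
px [301.  96.] ctr [415.7 318.9] r 26.7 maxerr 1.8
```

View pics/w12.png

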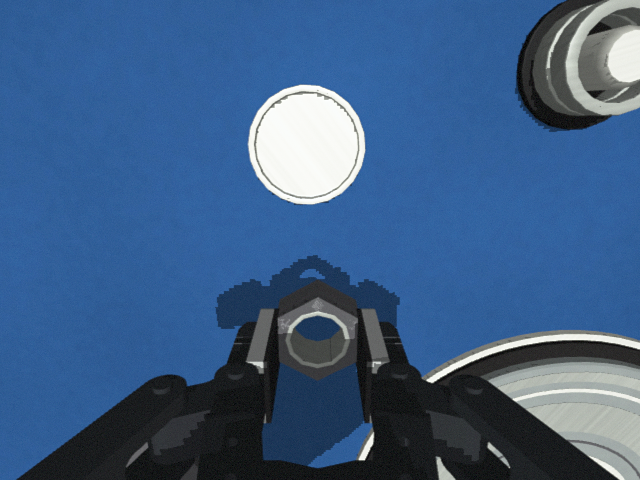

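Dish confirmed at (415.7,313.7), and the nut is held level. Lowering it in.

Request:
move_arm:
  motion:
    - [0.9, -0.12, 0.5, 0, 0, 0, 255]
    - [1, -0.12, 1, 0, 0, 0, 255]
    - [0, 0, 1, 0, 0, 0, 255]
    - [0, 0, 0.9, 0, 0, 0, 255]
    - [0, 0, 0.3, 0, 0, 0, 255]
    - [0, 0, 0.15, 0, 0, 0, 255]
    - [0, 0, 0, 0, 0, 0, 255]
    - [0, 0, 0, 0, 0, 0, 255]

```text
clock: 16.82
position: [415.2, 315.1, 14.8]
orientation: [2.303, 2.136, 0.003]
contact_force: [-0.9, 0.1, -0.9]
width: 0.336
```

```bash
python3 -c "
from h import *
go(415.5,313.8,12.7)"
```

```text
t 16.82 pos [415.2 315.1  14.8] vel 0.002 tilt 0.1 toolx [0.075 0.997 0.001] F [-0.9  0.1 -0.9] w 28.6
units [-0.04  0.01  0.07]
```

Request:
move_arm:
  motion:
    - [-0.04, 0, 0.03, 0, 0, 0, 255]
    - [0, 0, 0.03, 0, 0, 0, 255]
    - [0, 0, 0, 0, 0, 0, 255]
    - [0, 0, 0, 0, 0, 0, 255]

```text
clock: 17.32
position: [414.8, 313.4, 12.8]
orientation: [2.303, 2.136, 0.001]
contact_force: [-1.2, -3.0, 6.4]
width: 0.335
```

```bash
python3 -c "
from h import *
go(415.5,313.8,12.7)"
```

```text
t 17.32 pos [414.8 313.4  12.8] vel 0.001 tilt 0.04 toolx [0.075 0.997 0.   ] F [-1.2 -3.   6.4] w 28.5
units [0.01 0.02 0.  ]
```

Request:
move_arm:
  motion:
    - [0, 0, 0, 0, 0, 0, 130]
    - [0, 0, 0, 0, 0, 0, 100]
    - [0, 0, -0.4, 0, 0, 0, 100]
    - [0, 0, -1, 0, 0, 0, 0]
    - [-0.8, 0, -1, 0, 0, 0, 0]
    - [-1, 0, -1, 0, 0, -0.43, 0]
    - [0, 0, 0, 0, 0, 0, 0]
    - [0, 0, 0, 0, 0, 0, 0]

```text
clock: 18.32
position: [410.3, 260.1, 114.1]
orientation: [-2.222, -2.221, -0.001]
contact_force: [-0.7, -0.7, -0.6]
width: 0.997
```

```bash
python3 -c "
from h import *
go(586,7,150)
im=optics.capture('wrist')[:,:,::-1];cv2.imwrite('pics/w13.png',im)"
```

```text
t 18.32 pos [410.3 260.1 114.1] vel 0.025 tilt 0.04 toolx [0.001 1.    0.001] F [-0.7 -0.7 -0.6] w 84.7
units [-8.43  5.86 -1.2 ]
```

View pics/w13.png

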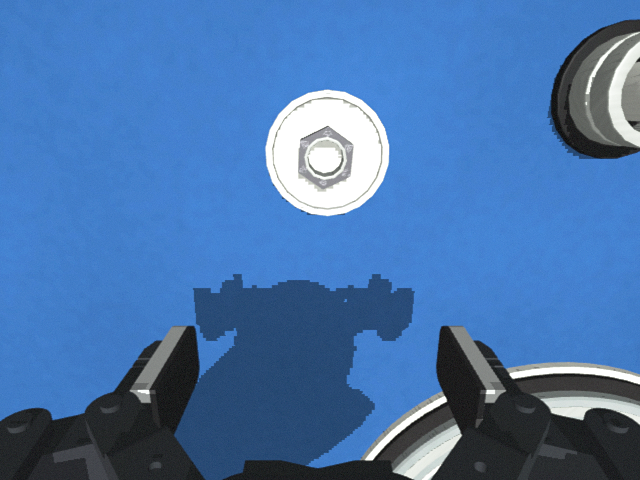

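The nut sits flat and centred in the dish (pixel 325,157). Back to the hub for the collar.

Request:
move_arm:
  motion:
    - [-0.4, 0.3, -1, 0, 0, 0, 0]
    - [-1, 0.7, -0.5, 0, 0, 0, 0]
    - [-1, 0.7, 0, 0, 0, 0, 0]
    - [-1, 0.7, 0, 0, 0, 0, 0]
    - [-1, 0.7, 0, 0, 0, 0, 0]
    - [-1, 0.7, 0, 0, 0, 0, 0]
    - [-1, 0.7, 0, 0, 0, 0, 0]
    - [-1, 0.7, 0, 0, 0, 0, 0]
    - [-1, 0.6, 0, 0, 0, 0, 0]
    - [-0.8, 0.1, 0, 0, 0, 0, 0]

```text
clock: 19.62
position: [588.0, -16.7, 157.2]
orientation: [-2.22, -2.22, 0.003]
contact_force: [0.1, 0.1, 0.1]
width: 1.002
```

Request:
move_arm:
  motion:
    - [0, 0, 0, 0, 0, 0, 0]
    - [0, 0, 0, 0, 0, 0, 0]
    - [0, 0, 0, 0, 0, 0, 0]
    - [0, 0, 0, 0, 0, 0, 0]

```text
clock: 20.12
position: [587.4, -15.2, 159.0]
orientation: [-2.219, -2.223, -0.0]
contact_force: [-0.2, -0.2, -0.8]
width: 0.997
```

```bash
python3 -c "
from h import *
go(586,7,50)
st=observe();np.save('w14.npy',np.r_[st['position'],st['orientation']])
im=optics.capture('wrist')[:,:,::-1];cv2.imwrite('pics/w14.png',im)
u,v=map(int,proj('wrist',[586,7,64],st));print(u,v)
cv2.imwrite('pics/w14c.png',crop(np.ascontiguousarray(im),u,v,50,12,0))
"
```

```text
t 20.12 pos [587.4 -15.2 159. ] vel 0.006 tilt 0.02 toolx [-0.002  1.     0.   ] F [-0.2 -0.2 -0.8] w 84.7
units [ 0.74 -0.04  3.63]
315 211
```

View pics/w14c.png

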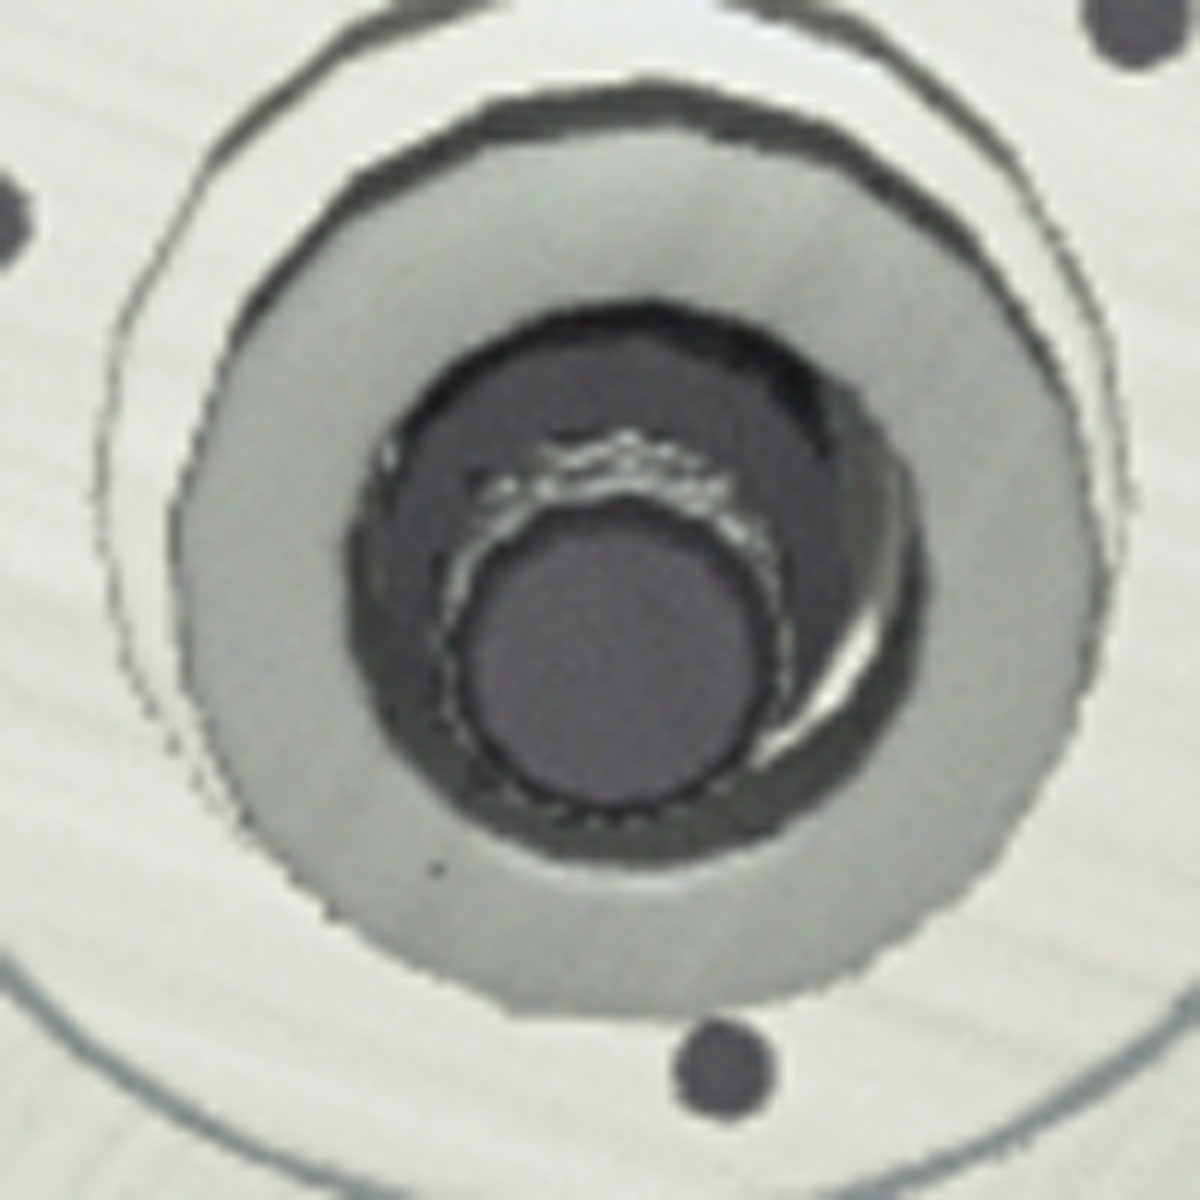

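```bash
python3 -c "
from h import *
w=np.load('w14.npy');st=dict(position=w[:3],orientation=w[3:]);o=np.array([315-50,211-50])
C=np.array([(178,540),(640,128),(1095,600),(630,1020),(240,330),(340,918),(970,255)])/12+o
p,r=circ(rays('wrist',C,64,st));print('collar',p,r)
h=np.array([(350,550),(640,302),(925,570),(640,868)])/12+o
print('hole',circ(rays('wrist',h,64,st)))
B=np.array([(98,470),(210,160),(1130,500),(1020,170),(200,790),(370,20),(870,30)])/12+o
print('boss',circ(rays('wrist',B,48,st)))
go(p[0],p[1],51)
"
```

```text
collar [587.46545626   7.8862824 ] 22.481523265167162
hole (array([587.52265169,   7.59077321]), np.float64(14.126148605739157))
boss (array([586.27272613,   8.88034514]), np.float64(26.80875706895628))
t 20.18 pos [587.4 -15.5 159.1] vel 0.005 tilt 0.01 toolx [-0.001  1.     0.   ] F [ 0.8 -0.9 -1.1] w 85.0
units [0.78 0.   3.6 ]
```

Request:
move_arm:
  motion:
    - [0.5, 0, 0.6, 0, 0, 0, 0]
    - [0.28, 0, 1, 0, 0, 0, 0]
    - [0, 0, 1, 0, 0, 0, 0]
    - [0, 0, 0.6, 0, 0, 0, 0]
    - [0, 0, 0.4, 0, 0, 0, 0]
    - [0, 0, 0, 0, 0, 0, 80]
    - [0, 0, 0, 0, 0, 0, 255]
    - [0, 0, 0, 0, 0, 0, 255]
    - [0, 0, 0, 0, 0, 0, 255]
    - [0, 0, 0, 0, 0, 0, 255]
  newtons: 50

```text
clock: 21.42
position: [588.5, 7.0, 52.6]
orientation: [2.22, 2.22, 0.003]
contact_force: [-1.5, -0.4, 6.3]
width: 0.51
```

```bash
python3 -c "
from h import *
go(390,-285,150)
im=optics.capture('wrist')[:,:,::-1];cv2.imwrite('pics/w15.png',im)"
```

```text
t 21.43 pos [588.5   7.   52.6] vel 0.002 tilt 0.15 toolx [0. 1. 0.] F [-1.5 -0.4  6.3] w 43.4
units [-9.73 -6.61 -3.27]
```

View pics/w15.png

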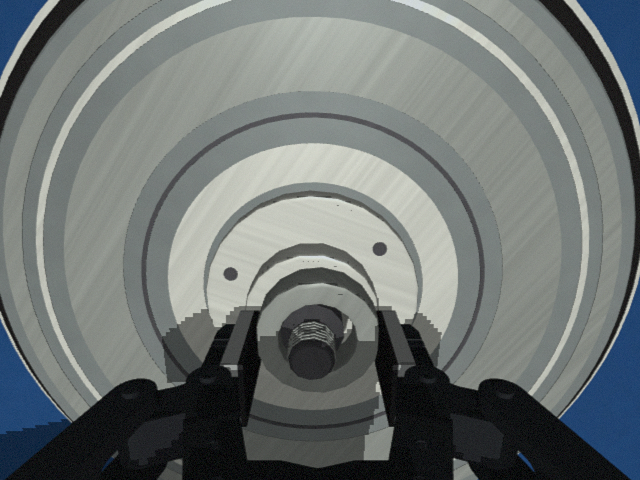

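Request:
move_arm:
  motion:
    - [0, 0, -0.3, 0, 0, 0, 255]
    - [0, 0, -0.7, 0, 0, 0, 255]
    - [0, 0, -1, 0, 0, 0, 255]
    - [-0.3, -0.2, -0.7, 0, 0, 0, 255]
    - [-1, -0.53, 0, 0, 0, 0, 255]
    - [-1, -0.53, 0, 0, 0, 0, 255]
    - [-1, -0.53, 0, 0, 0, 0, 255]
    - [-1, -0.53, 0, 0, 0, 0, 255]
    - [-1, -0.53, 0, 0, 0, 0, 255]
    - [-1, -0.53, 0, 0, 0, 0, 255]

```text
clock: 22.72
position: [485.5, -182.9, 132.6]
orientation: [2.221, 2.221, 0.001]
contact_force: [-0.1, -0.5, -2.2]
width: 0.505
```

Request:
move_arm:
  motion:
    - [-1, -0.53, 0, 0, 0, 0, 255]
    - [-1, -0.53, 0, 0, 0, 0, 255]
    - [-1, -0.53, 0, 0, 0, 0, 255]
    - [-1, -0.53, 0, 0, 0, 0, 255]
    - [-1, -0.53, 0, 0, 0, 0, 255]
    - [-1, -0.53, 0, 0, 0, 0, 255]
    - [-0.3, -0.2, 0, 0, 0, 0, 255]
    - [0, 0, 0, 0, 0, 0, 255]
    - [0, 0, 0, 0, 0, 0, 255]
    - [0, 0, 0, 0, 0, 0, 255]

```text
clock: 23.98
position: [385.6, -369.8, 132.0]
orientation: [-2.219, -2.224, -0.001]
contact_force: [0.2, -0.5, -1.6]
width: 0.503
```

```bash
python3 -c "
from h import *
go(388,-314,12.6)
im=optics.capture('wrist')[:,:,::-1];cv2.imwrite('pics/w16.png',im)"
```

```text
t 23.98 pos [ 385.6 -369.8  132. ] vel 0.007 tilt 0.03 toolx [-0.002  1.     0.001] F [ 0.2 -0.5 -1.6] w 42.8
units [1.86 0.08 3.98]
```

View pics/w16.png

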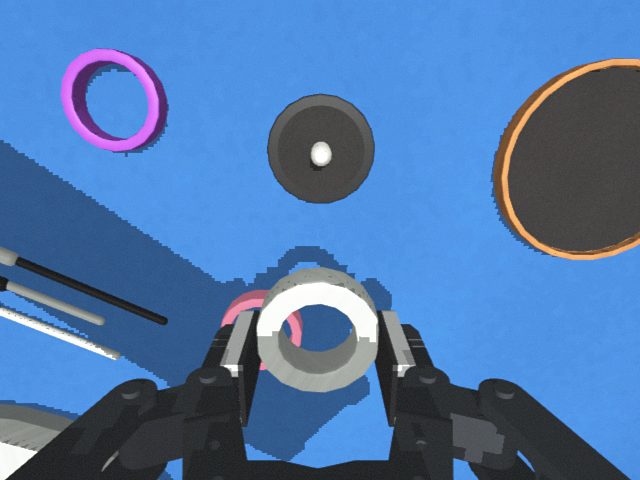

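```bash
python3 -c "
from h import *
ringfit(321,149,62,8,thr=80,dark=True)
ringfit(321,149,30,38,thr=150)
st=observe();print(ray('wrist',320.5,153,38,st))"
```

```text
px [320. 143.] ctr [ 387.1 -316.8] r 31.6 maxerr 5.3
px [321. 153.] ctr [ 387.5 -317.5] r 7.7 maxerr 0.9
px [321. 152.] ctr [ 387.2 -314.3] r 5.9 maxerr 0.8
[ 386.58657795 -314.65749315   38.        ]
```

```bash
python3 -c "
from h import *
st=observe();im=cv2.imread('pics/w16.png');s=cv2.cvtColor(im,cv2.COLOR_BGR2HSV)[...,1]
m=(s<90).astype(np.uint8);k=np.zeros_like(m);k[85:215,255:390]=1;m*=k
c=max(cv2.findContours(m,cv2.RETR_EXTERNAL,cv2.CHAIN_APPROX_NONE)[0],key=len)[:,0,:]
print(circ(rays('wrist',c,8,st)), circ(rays('wrist',c,4,st)))"
```

```text
(array([ 386.75065841, -316.28513129]), np.float64(32.987550861238546)) (array([ 386.77797016, -316.68559306]), np.float64(33.48075996252573))
```

Request:
move_arm:
  motion:
    - [0.8, 0.05, 0.4, 0, 0, 0, 255]
    - [0.99, 0, 1, 0, 0, 0, 255]
    - [0, 0, 1, 0, 0, 0, 255]
    - [0, 0, 0, 0, 0, 0, 255]
    - [0, 0, 0, 0, 0, 0, 255]
    - [0, 0, 0, 0, 0, 0, 255]

```text
clock: 24.88
position: [386.9, -318.3, 61.4]
orientation: [2.221, 2.219, 0.001]
contact_force: [-0.2, 0.3, -0.4]
width: 0.505
```

```bash
python3 -c "
from h import *
go(387,-316,12.8)
im=optics.capture('wrist')[:,:,::-1];cv2.imwrite('pics/w17.png',im)"
```

```text
t 24.88 pos [ 386.9 -318.3   61.4] vel 0.005 tilt 0.13 toolx [ 0.001  1.    -0.001] F [-0.2  0.3 -0.4] w 42.9
units [ 0.08 -0.    1.62]
```

View pics/w17.png

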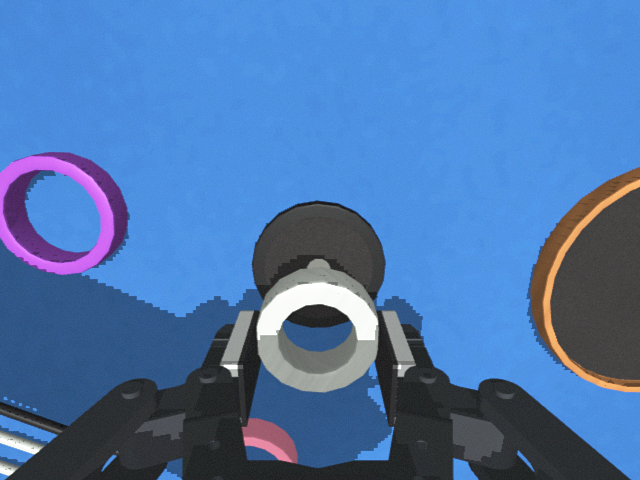

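Request:
move_arm:
  motion:
    - [0.08, 0, 0.4, 0, 0, 0, 255]
    - [0, 0, 0.4, 0, 0, 0, 255]
    - [0, 0, 0.1, 0, 0, 0, 255]
    - [0, 0, 0, 0, 0, 0, 255]
    - [0, 0, 0, 0, 0, 0, 255]

```text
clock: 25.55
position: [386.3, -315.0, 33.1]
orientation: [2.221, 2.221, 0.0]
contact_force: [-0.0, 0.6, -1.5]
width: 0.508
```

```bash
python3 -c "
from h import *
go(387,-316,12.8)
im=optics.capture('wrist')[:,:,::-1];cv2.imwrite('pics/w18.png',im)"
```

```text
t 25.55 pos [ 386.3 -315.    33.1] vel 0.003 tilt 0.01 toolx [ 0.  1. -0.] F [-0.   0.6 -1.5] w 43.1
units [-0.03  0.02  0.68]
```

View pics/w18.png

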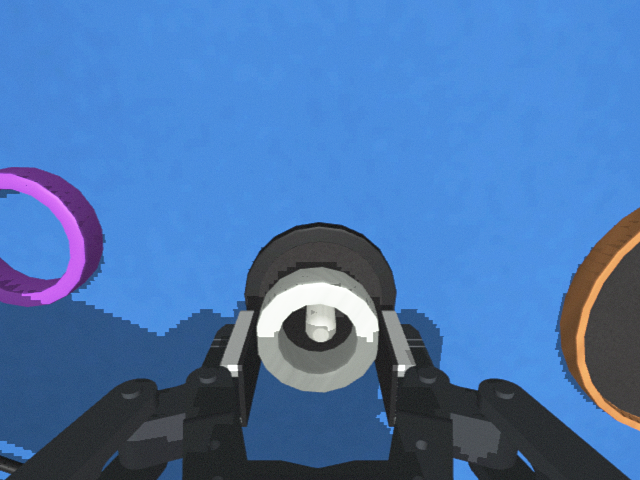

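Request:
move_arm:
  motion:
    - [0, 0, 0.3, 0, 0, 0, 255]
    - [0, 0, 0.24, 0, 0, 0, 255]
    - [0, 0, 0.1, 0, 0, 0, 255]
    - [0, 0, 0, 0, 0, 0, 255]
    - [0, 0, 0, 0, 0, 0, 255]

```text
clock: 26.22
position: [386.3, -315.0, 13.9]
orientation: [2.221, 2.221, 0.0]
contact_force: [-0.1, 0.3, -1.9]
width: 0.507
```

```bash
python3 -c "
from h import *
go(387,-316,12.6)"
```

```text
t 26.23 pos [ 386.3 -315.    13.9] vel 0.004 tilt 0.01 toolx [-0.  1. -0.] F [-0.1  0.3 -1.9] w 43.1
units [-0.03  0.02  0.04]
```

Request:
move_arm:
  motion:
    - [0, 0, 0.05, 0, 0, 0, 255]
    - [0, 0, 0, 0, 0, 0, 255]
    - [0, 0, 0, 0, 0, 0, 255]

```text
clock: 26.6
position: [386.4, -315.1, 12.6]
orientation: [2.221, 2.221, 0.0]
contact_force: [-0.1, 0.3, 2.3]
width: 0.509
```

```bash
python3 -c "
from h import *
go(387,-316,12.6)"
```

```text
t 26.6 pos [ 386.4 -315.1   12.6] vel 0.002 tilt 0.04 toolx [-0.  1. -0.] F [-0.1  0.3  2.3] w 43.3
units [-0.03  0.02 -0.  ]
```

Contact with the base. Releasing, then backing to -y to check.

Request:
move_arm:
  motion:
    - [0, 0, 0, 0, 0, 0, 90]
    - [0, 0, 0, 0, 0, 0, 0]
    - [0, 0, 0, 0, 0, 0, 0]
    - [0, 0, -0.7, 0, 0, 0, 0]
    - [0, 0, -1, 0, 0, 0, 0]
    - [-0.5, 0, -1, 0, 0, 0, 0]
    - [-0.5, 0, -1, 0, 0, 0, 0]
    - [0, 0, 0, 0, 0, 0, 0]
    - [0, 0, 0, 0, 0, 0, 0]

```text
clock: 27.72
position: [385.9, -344.3, 122.6]
orientation: [-2.221, -2.221, -0.0]
contact_force: [1.3, -0.1, -0.4]
width: 0.998
```

```bash
python3 -c "
from h import *
go(586,-15,140)
ringfit(318,190,70,24,thr=190,save='pics/w19.png')"
```

```text
t 27.73 pos [ 385.9 -344.3  122.6] vel 0.016 tilt 0.06 toolx [-0.     1.     0.001] F [ 1.3 -0.1 -0.4] w 84.9
units [10.98  6.67 -0.57]
px [320. 199.] ctr [ 387.5 -315.6] r 6.3 maxerr 2.0
px [318. 195.] ctr [ 386.1 -314. ] r 22.2 maxerr 0.6
px [318. 196.] ctr [ 386.1 -314.1] r 14.4 maxerr 0.5
```

View pics/w19.png

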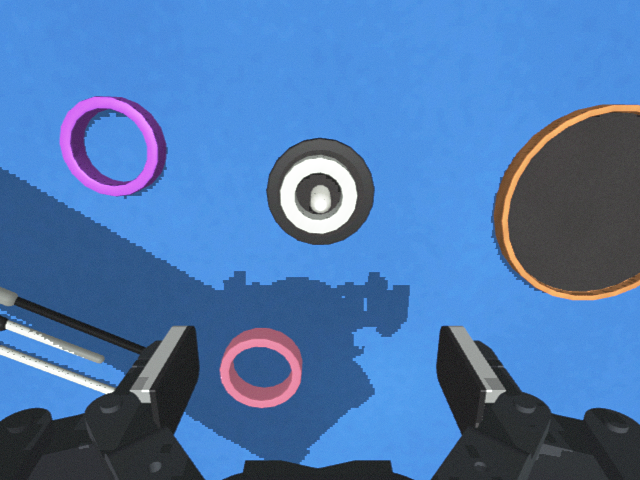

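The hub collar lies flat on the stand at (386.1,-314.1), pixel (318,196), round the post. Now the flange.

Request:
move_arm:
  motion:
    - [0.5, 0.3, -0.6, 0, 0, 0, 0]
    - [1, 0.6, -0.6, 0, 0, 0, 0]
    - [1, 0.6, 0, 0, 0, 0, 0]
    - [1, 0.6, 0, 0, 0, 0, 0]
    - [1, 0.6, 0, 0, 0, 0, 0]
    - [1, 0.6, 0, 0, 0, 0, 0]
    - [1, 0.6, 0, 0, 0, 0, 0]
    - [1, 0.6, 0, 0, 0, 0, 0]
    - [1, 0.6, 0, 0, 0, 0, 0]
    - [1, 0.6, 0, 0, 0, 0, 0]

```text
clock: 29.02
position: [556.8, -58.2, 157.9]
orientation: [-2.219, -2.221, 0.002]
contact_force: [0.8, -0.7, 0.3]
width: 1.006
```

Request:
move_arm:
  motion:
    - [1, 0.7, 0, 0, 0, 0, 0]
    - [0.4, 0.3, 0, 0, 0, 0, 0]
    - [0, 0, 0, 0, 0, 0, 0]
    - [0, 0, 0, 0, 0, 0, 0]
    - [0, 0, 0, 0, 0, 0, 0]

```text
clock: 29.65
position: [586.7, -19.6, 159.4]
orientation: [2.224, 2.219, -0.001]
contact_force: [-0.6, -1.0, 0.4]
width: 1.002
```

```bash
python3 -c "
from h import *
go(586.5,8,34)
st=observe();np.save('w20.npy',np.r_[st['position'],st['orientation']])
im=optics.capture('wrist')[:,:,::-1];cv2.imwrite('pics/w20.png',im)
u,v=map(int,proj('wrist',[586,8,48],st));print(u,v)
cv2.imwrite('pics/w20c.png',crop(np.ascontiguousarray(im),u,v,60,10,0))
"
```

```text
t 29.65 pos [586.7 -19.6 159.4] vel 0.005 tilt 0.03 toolx [ 0.002  1.    -0.001] F [-0.6 -1.   0.4] w 85.2
units [ 0.92 -0.01  4.18]
316 196
```

View pics/w20c.png

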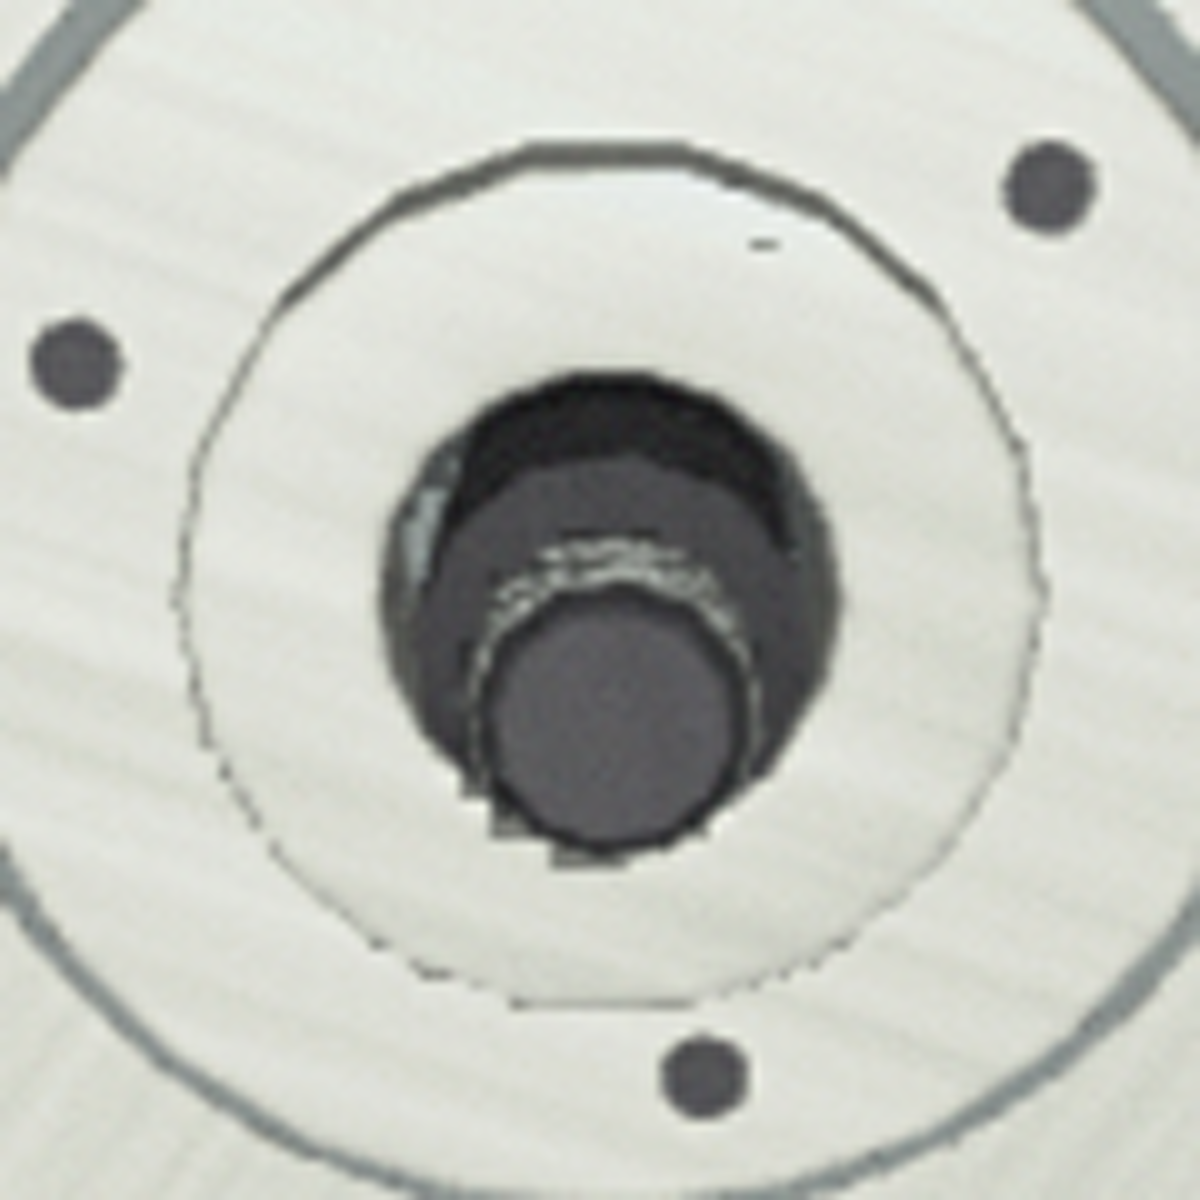

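```bash
python3 -c "
from h import *
w=np.load('w20.npy');st=dict(position=w[:3],orientation=w[3:]);o=np.array([316-60,196-60])
B=np.array([(183,590),(1042,600),(610,168),(600,1004),(275,305),(940,305),(270,850),(930,865)])/10+o
p,r=circ(rays('wrist',B,48,st));print(p,r);go(p[0],p[1],34)
"
```

```text
[586.23016691   8.28589438] 26.61073592897521
t 29.7 pos [586.8 -19.3 159.4] vel 0.005 tilt 0.02 toolx [ 0.002  1.    -0.   ] F [-0.5  0.1  0.7] w 85.4
units [ 0.92 -0.02  4.18]
```

Request:
move_arm:
  motion:
    - [0.5, 0, 0.6, 0, 0, 0, 0]
    - [0.42, -0.02, 1, 0, 0, 0, 0]
    - [0, 0, 1, 0, 0, 0, 0]
    - [0, 0, 0.9, 0, 0, 0, 0]
    - [0, 0, 0.5, 0, 0, 0, 0]
    - [0, 0, 0.18, 0, 0, 0, 0]
    - [0, 0, 0, 0, 0, 0, 0]
  newtons: 80

```text
clock: 30.58
position: [586.8, 10.0, 34.1]
orientation: [2.221, 2.222, 0.001]
contact_force: [0.8, 0.4, -0.2]
width: 1.001
```

```bash
python3 -c "
from h import *
go(586.2,8.3,33.5)
"
```

```text
t 30.57 pos [586.8  10.   34.1] vel 0.015 tilt 0.02 toolx [-0.  1.  0.] F [ 0.8  0.4 -0.2] w 85.1
units [-0.06 -0.02  0.02]
```

Request:
move_arm:
  motion:
    - [-0.04, -0.01, 0, 0, 0, 0, 60]
    - [0, 0, 0, 0, 0, 0, 120]
    - [0, 0, 0, 0, 0, 0, 255]
    - [0, 0, 0, 0, 0, 0, 255]
    - [0, 0, 0, 0, 0, 0, 255]
    - [0, 0, 0, 0, 0, 0, 255]

```text
clock: 31.32
position: [587.0, 8.3, 35.8]
orientation: [2.221, 2.22, 0.002]
contact_force: [-3.6, -0.7, 11.2]
width: 0.593
```

```bash
python3 -c "
from h import *
go(560.6,-323.5,22)
im=optics.capture('wrist')[:,:,::-1];cv2.imwrite('pics/w21.png',im)"
```

```text
t 31.32 pos [587.    8.3  35.8] vel 0.001 tilt 0.11 toolx [ 0.  1. -0.] F [-3.6 -0.7 11.2] w 50.4
units [-11.06  -0.88   0.46]
```

View pics/w21.png

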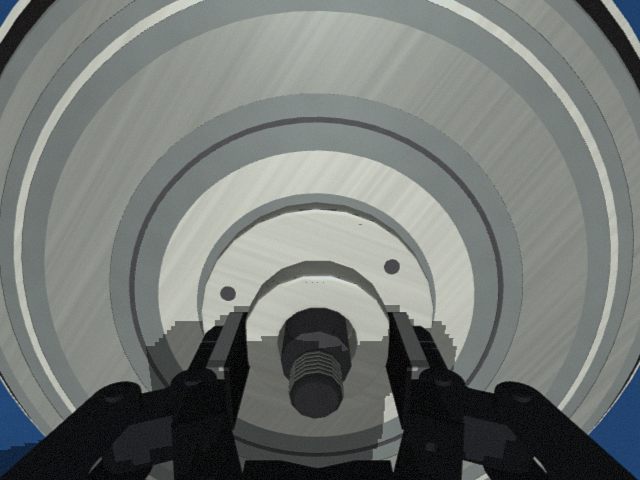

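Request:
move_arm:
  motion:
    - [0, 0, -0.15, 0, 0, 0, 255]
    - [0, 0, -0.3, 0, 0, 0, 255]
    - [0, 0, -0.2, 0, 0, 0, 255]
    - [0, 0, 0, 0, 0, 0, 255]
    - [0, 0, 0, 0, 0, 0, 255]

```text
clock: 32.0
position: [586.1, 8.5, 53.2]
orientation: [-2.221, -2.221, 0.0]
contact_force: [0.8, -0.2, -3.1]
width: 0.592
```

```bash
python3 -c "
from h import *
go(560.6,-323.5,23.8)
im=optics.capture('wrist')[:,:,::-1];cv2.imwrite('pics/w22.png',im)"
```

```text
t 32.0 pos [586.1   8.5  53.2] vel 0.004 tilt 0.02 toolx [-0.  1.  0.] F [ 0.8 -0.2 -3.1] w 50.3
units [-11.07  -0.85   0.98]
```

View pics/w22.png

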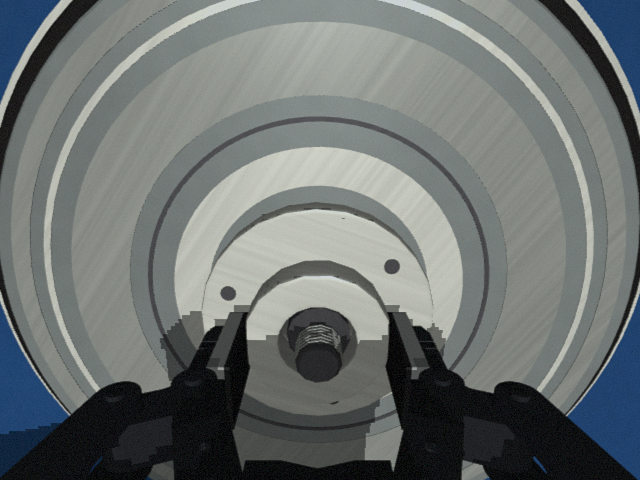

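Request:
move_arm:
  motion:
    - [0, 0, -0.5, 0, 0, 0, 255]
    - [0, 0, -1, 0, 0, 0, 255]
    - [-0.3, -0.05, -1, 0, 0, 0, 255]
    - [-0.8, -0.07, 0, 0, 0, 0, 255]
    - [-1, -0.07, 0, 0, 0, 0, 255]
    - [-1, -0.07, 0, 0, 0, 0, 255]
    - [-1, -0.07, 0, 0, 0, 0, 255]
    - [-1, -0.07, 0, 0, 0, 0, 255]
    - [-1, -0.07, 0, 0, 0, 0, 255]
    - [-1, -0.07, 0, 0, 0, 0, 255]

```text
clock: 33.3
position: [570.1, -205.4, 129.4]
orientation: [2.221, 2.221, 0.001]
contact_force: [-0.0, 0.2, -2.4]
width: 0.592
```

Request:
move_arm:
  motion:
    - [-1, -0.07, 0, 0, 0, 0, 255]
    - [-1, -0.07, 0, 0, 0, 0, 255]
    - [-1, -0.07, 0, 0, 0, 0, 255]
    - [-1, -0.07, 0, 0, 0, 0, 255]
    - [-1, -0.05, 0, 0, 0, 0, 255]
    - [-0.7, 0, 0, 0, 0, 0, 255]
    - [-0.3, 0, 0, 0, 0, 0, 255]
    - [0, 0, 0, 0, 0, 0, 255]
    - [0, 0, 0, 0, 0, 0, 255]
    - [0, 0, 0, 0, 0, 0, 255]

```text
clock: 34.55
position: [560.8, -383.1, 128.5]
orientation: [-2.219, -2.223, -0.001]
contact_force: [-0.6, 0.6, -2.6]
width: 0.59
```

```bash
python3 -c "
from h import *
go(560.6,-323.5,23.8)
st=observe()
im=np.ascontiguousarray(optics.capture('wrist')[:,:,::-1]);cv2.imwrite('pics/w23.png',im)
hsv=cv2.cvtColor(im,cv2.COLOR_BGR2HSV);g=im.max(2)
m=((hsv[...,0]<22)&(hsv[...,1]>110)&(g>190)).astype(np.uint8)
for c in cv2.findContours(m,cv2.RETR_CCOMP,cv2.CHAIN_APPROX_NONE)[0]:
    if len(c)>120:
        c=c[:,0,:];P=rays('wrist',c,14,st);p,r=circ(P);print(c.mean(0),p,r,np.abs(np.hypot(*(P-p).T)-r).max())
"
```

```text
t 34.55 pos [ 560.8 -383.1  128.5] vel 0.005 tilt 0.04 toolx [-0.002  1.     0.001] F [-0.6  0.6 -2.6] w 50.2
units [ 1.99 -0.    3.49]
```

View pics/w23.png

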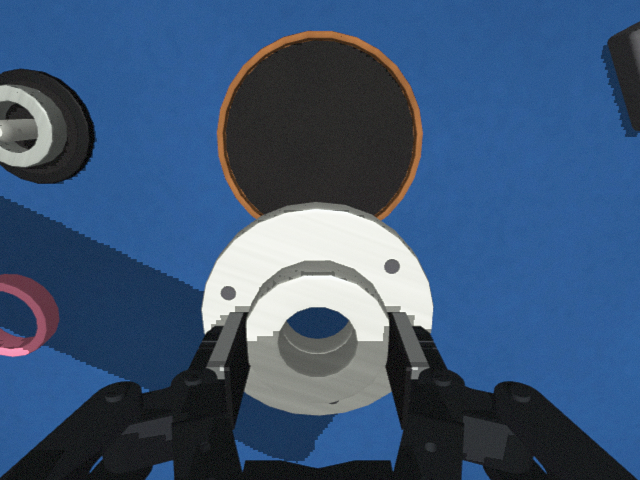

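```bash
python3 -c "
from h import *
st=observe()
im=cv2.imread('pics/w23.png')
hsv=cv2.cvtColor(im,cv2.COLOR_BGR2HSV);g=im.max(2)
m=((hsv[...,0]<22)&(hsv[...,1]>110)&(g>120)).astype(np.uint8);m[:,:200]=0;m[230:]=0
c=max(cv2.findContours(m,cv2.RETR_EXTERNAL,cv2.CHAIN_APPROX_NONE)[0],key=len)[:,0,:]
# outer edge: keep farthest points
P=rays('wrist',c,14,st)
for i in range(6):
    p,r=circ(P);e=np.hypot(*(P-p).T)-r;P=P[e>-1.5]
print(p,r,len(P),e.std())
"
```

```text
[ 561.4887053  -324.36325328] 61.121003775205416 467 0.21134061115059558
```

Request:
move_arm:
  motion:
    - [0.9, 0.02, 0.3, 0, 0, 0, 255]
    - [1, 0, 0.8, 0, 0, 0, 255]
    - [0.06, 0, 1, 0, 0, 0, 255]
    - [0, 0, 0.8, 0, 0, 0, 255]
    - [0, 0, 0.35, 0, 0, 0, 255]
    - [0, 0, 0, 0, 0, 0, 255]
    - [0, 0, 0, 0, 0, 0, 255]

```text
clock: 35.48
position: [561.5, -326.1, 32.2]
orientation: [2.22, 2.22, 0.001]
contact_force: [1.1, -0.7, -2.4]
width: 0.59
```

```bash
python3 -c "
from h import *
go(561.3,-324.2,23.8)
"
```

```text
t 35.48 pos [ 561.5 -326.1   32.2] vel 0.005 tilt 0.11 toolx [ 0.     1.    -0.001] F [ 1.1 -0.7 -2.4] w 50.2
units [ 0.06 -0.01  0.28]
```

Request:
move_arm:
  motion:
    - [0.05, 0, 0.1, 0, 0, 0, 255]
    - [0, 0, 0.1, 0, 0, 0, 255]
    - [0, 0, 0.05, 0, 0, 0, 255]
    - [0, 0, 0, 0, 0, 0, 255]
    - [0, 0, 0, 0, 0, 0, 255]

```text
clock: 36.1
position: [560.8, -324.1, 23.9]
orientation: [2.221, 2.222, 0.0]
contact_force: [-3.1, 3.4, 5.3]
width: 0.589
```

```bash
python3 -c "
from h import *
go(561.3,-324.2,23.8)
im=optics.capture('wrist')[:,:,::-1];cv2.imwrite('pics/w24.png',im)"
```

```text
t 36.1 pos [ 560.8 -324.1   23.9] vel 0.001 tilt 0.01 toolx [-0.  1.  0.] F [-3.1  3.4  5.3] w 50.1
units [-0.    0.02  0.  ]
```

View pics/w24.png

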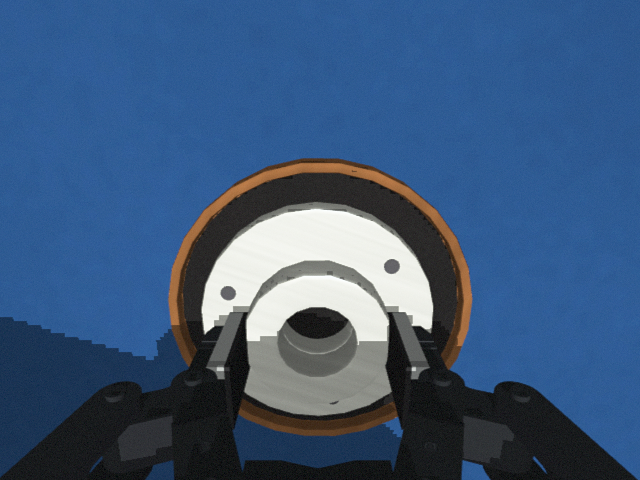

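The flange is touching the floor, inside the rim. Releasing and withdrawing.

Request:
move_arm:
  motion:
    - [0, 0, 0, 0, 0, 0, 90]
    - [0, 0, 0, 0, 0, 0, 0]
    - [0, 0, 0, 0, 0, 0, 0]
    - [0, 0, -0.7, 0, 0, 0, 0]
    - [0, 0, -1, 0, 0, 0, 0]
    - [-0.5, 0, -1, 0, 0, 0, 0]
    - [-0.5, 0, -1, 0, 0, 0, 0]
    - [-0.5, 0, -1, 0, 0, 0, 0]
    - [0, 0, 0, 0, 0, 0, 0]
    - [0, 0, 0, 0, 0, 0, 0]

```text
clock: 37.4
position: [560.6, -368.7, 163.5]
orientation: [-2.22, -2.221, -0.0]
contact_force: [-0.2, -0.2, -0.8]
width: 0.995
```

```bash
python3 -c "
from h import *
go(561.3,-324.2,23.8)
ringfit(315,190,110,20,thr=190,save='pics/w25.png')
for n in ('scene','side'): cv2.imwrite(f'pics/{n}2.png',optics.capture(n)[:,:,::-1])"
```

```text
t 37.4 pos [ 560.6 -368.7  163.5] vel 0.019 tilt 0.06 toolx [-0.     1.     0.001] F [-0.2 -0.2 -0.8] w 84.6
units [1.48 0.03 4.66]
px [318. 159.] ctr [ 560.5 -324. ] r 45.2 maxerr 0.6
px [318. 165.] ctr [ 560.5 -326.1] r 15.2 maxerr 0.5
```

View pics/w25.png

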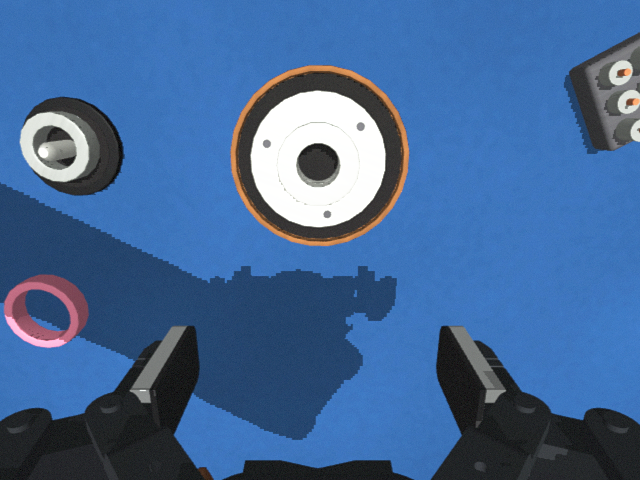

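View pics/scene2.png

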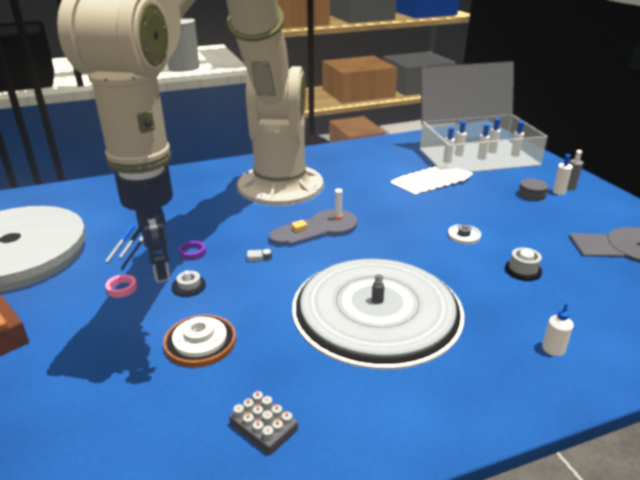

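View pics/side2.png

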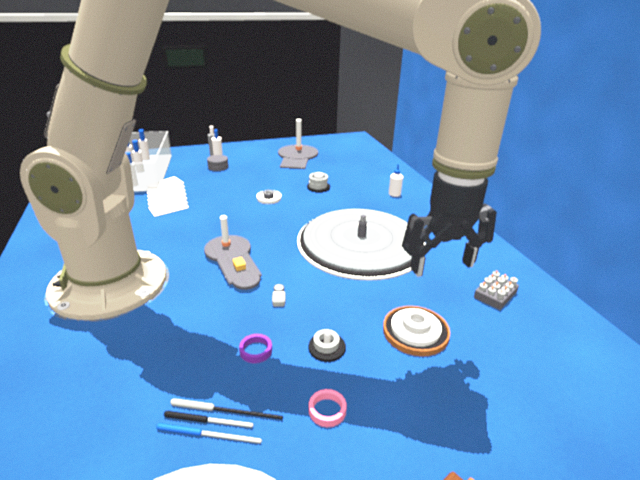

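The scene view shows every part in place: nut in the dish (465,234), both bigger collars on the thick post (525,262), hub collar on the thin post (188,283), flange boss up in the rest (200,338), spindle bare.

```bash
python3 -c "
from plant import order
print(order.close_job())"
```

```text
the job is handed in; nothing more can be done
None
```

The job is done and handed in at about 37.5 s of the 125 s allowed. All four parts are in their places and the arm is clear of everything. No verdict was reported.

I put the odd collar back on its fellow on the thick post first. Then I lifted the nut, the hub collar and the flange off the spindle in turn. Each was lowered until it touched, or to within a millimetre of it, before I released it.

The last pictures, taken after each release, gave these positions against the measured targets:

| Part | Distance from target | How checked |
|---|---|---|
| Nut | centred in the dish, judged by eye | wrist picture |
| Hub collar | about 1.4 mm from the thin-post axis | circle fit |
| Odd collar | about 0.8 mm from the thick-post axis | circle fit |
| Flange | about 1 mm from the rest centre, boss up | circle fit |

- **Disagreement:** my two fits of the thin-post stand's centre, from the post top and from the base, differed by about 2 mm in y. I used their mean. That is well inside the 11 mm limit, and no other check failed.
- **Not measured:** the fellow collar was not fitted again after the odd collar went on top of it. The stack looked square in the last pictures.

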